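Load the heat-spreader magazine

ROBOT

A 6-joint arm with a two-finger parallel gripper is mounted at the origin on the work surface. World frame = base frame: x ahead of the robot, y to its left, z up, the work surface at z = 0. Lengths are in mm, angles in rad, forces in N, time in s.
With the tool pointing down it reaches from about 350 to 775 mm from the base axis. Payload 7.3 kg.
Tool frame: the origin (TCP) lies at the very end of the fingers, on their centre line; the grasp point (between the pads) lies 19 mm behind it; z points along the fingers, y is the line along which they close (so a half turn about z gives the same grasp; the last joint's range is limited). The gripper opens to 92 mm and grips with 3 to 60 N. Pads are 19 mm wide; open, the fingers measure 130 mm over their backs; the gripper's body (75 mm by 190 mm) begins 47 mm behind the grasp point.
Start: joints at [-1.399, 0.342, 1.524, -0, 1.275, -0.146], TCP at [164.073, -498.723, 226.741] pointing down, gripper open.
Joint ranges: [-2.53, 2.53], [-0.77, 2.02], [0.04, 2.7], [-1, 4.14], [0.28, 2.66], [-3.11, 3.11]. Speed limits (rad/s): [2.57, 2.57, 3.14, 3.14, 3.14, 3.14].

INTERFACE

Orientations are given as [roll, pitch, yaw] about the fixed x, y, z axes, in that order (R = Rz(yaw) Ry(pitch) Rx(roll)).
In Python, from plant import bot gives the robot as it stands.
- The arm moves only by the tool jog_arm, never from a script. Its argument "targets" is a list of rows, each an object with "xyz": the shift along the tool's x, y, z as a fraction of full scale, a list of three; "spin": the turn about the tool's z as a fraction of full scale. In form: [{"xyz": [x, y, z], "spin": spin}, ...]. A call has exactly 10 rows; each row shifts and turns the commanded pose from where the row before left it, along the tool's axes as they then stand; what a row does not reach is not made up. Full scale, the value 1, is 80 mm for a shift and 0.1 rad for a turn. A row lasts 1/8 s, in which the tool goes at most 62.5 mm and 10.7 degrees, less where a joint would pass 70% of its speed; a pose out of reach is approached as far as the arm can. A call with a number of a shift or a turn outside -1 to 1 is refused whole. A call with a gripper value outside its range is refused whole. "gripper" is the opening in per cent of the stroke, from 0 (shut) to 100 (fully open), set as the call begins (left out, the last holds). The fingers move at their own pace and stop on an object; the grip force is fixed at half the most. Time passes only in rows, so rows that do not move let the fingers close, or fill a call up. It gives the time, the measured TCP pose, the force, the opening and the grip force at its end, in the units of the state.
- bot.get_obs(): the state, without advancing time (a new reading comes with each control period).
- bot.capture(name): name is "scene" or "top" or "wrist"; returns the picture (420x560x3 uint8, blue, green, red); there is no depth.
- bot.get_calibration(name): a dict with "vfov" (degrees; the focal length in pixels is half the picture's height over the tangent of half this angle, whatever the lens; pixels are square), "cx", "cy" (the principal point, pixels), "eye" and "rotation" of the camera in the world. Camera axes: x right, y down, z forward; pixel columns grow to the right and rows downward; lengths in mm; the calibration is good to about 2 mm. A picture is of the moment at which its call begins: read the wrist's pose just before it. get_calibration takes no time and is no camera call; for the wrist camera it gives the pose at the moment of the call.
- bot.close_job(): hands the job in; it is judged then, once.
The state is a dict: "time": time; "joint_positions": joint angles; "dq": joint speeds; "tau": joint torques, N m; "tool_pos": TCP position; "tcp_rot": TCP orientation; "contact_force": force on the tool from outside, world axes, zero at the start; "moment": the same for the moment, N m; "grip_width": finger opening in mm; "finger_force": force on a finger pad.
Only numpy, scipy, OpenCV 4.12 (cv2) and the standard library are available. Lean on these libraries where they do the work, as an engineer would, in place of code of your own. Each camera call takes 0.05 s, during which the arm holds its last target. There are 200 camera calls.

TASK

Load the spring magazine on the inspection bench: swing its hold-down lever (red bar) up and right back, then load every silver disc from the mat, one after another, pressing each one down against the spring until it is caught under the orange catches. When all of them are in, lower the lever fully again and let go; leave the copper disc and everything else on the bench where it is.

Things in the scene. Friction and masses are not known exactly. Their poses are not given: they have to be found in the camera images.
- magazine: fixed spring-fed stack magazine: aluminium foot 120 x 175 x 12 mm, six grey staves guiding a stack of discs (bore 52 mm), three orange spring catches round the bore near the top. Origin: bottom of the foot, on the axis of the stack; z up. The lever's fork, 130 mm high, stands on its -y side, 75 mm from the axis; the lever reaches over the stack towards +y.
- mouth (a point): on the axis of the stack, 74 mm above the magazine's foot, level with the flat undersides of the three catches; axes as the magazine's. Press a disc down in its middle (4 to 12 N in all) until its top face is 2 to 3 mm below this point: the catches snap out over it and hold it. Between their noses 45 mm is free for fingers. Each further disc goes on top of the last.
- guide_top (a point): on the axis of the stack, 22 mm above mouth: the top of the white flared guides, 64 mm wide inside here and narrowing to 52 mm 9 mm lower. A disc let go with its underside a little below this point drops in until its underside rests on the slopes of the catches, 12 mm below this point; it then still has to be pressed.
- follower (a joint): how far (m) the orange spring follower under the stack is pushed down: 0 at the top (1 mm below the catches), 0.055 at the bottom stop; the spring gives 2 N at the top and 6 N fully down. Reads about 0.009 with one disc caught and 0.010 more for each further disc.
- lever (a joint): angle (rad) of the hold-down lever: 0 lowered (level, its black rubber foot in the mouth), growing as it is raised; 1.57 upright, 1.9 at the stop, leaning back clear of the mouth. Stiff pivot: it stays where it is left (1 to 3 N at the bar moves it). While a disc stands unpressed in the mouth it cannot come down.
- lever_pivot (a point): the lever's pivot, fixed on the magazine, 118 mm above its foot and 75 mm from the axis of the stack towards -y; the lever turns about the magazine's x axis.
- lever_bar (a point): where to hold the lever: middle of the free part of its red cross bar, a round bar of 12 mm diameter along the magazine's x axis, 43 mm of it free of the steel arm, on the arm's -x side; 30 mm from the arm's middle, 125 mm from the pivot. The bar may turn between the fingers. Lever down: 118 mm above the foot, 22 mm above the white guides.
- copper_disc: loose copper-coloured disc, 50 mm diameter, 10 mm thick, of the wrong kind: not to be used. Origin: centre of its underside.
- sample_board: loose small blue circuit board 52 x 40 mm, 12 mm high with its parts; a bystander. Origin: centre of its underside.
- screw_jar: small clear jar with a blue cap, 38 mm diameter, 45 mm high; a bystander. Origin: centre of its underside.
- flux_bottle: white bottle with a red cap, 44 mm diameter, 110 mm high; a bystander at the back. Origin: centre of its underside.
- driver: yellow-handled screwdriver, 150 mm long, lying on the left of the mat; a bystander.
- wire_reel: blue reel, 60 mm diameter, 30 mm high, at the right front; a bystander.
- disc0: loose aluminium disc (a heat spreader), 50 mm diameter, 10 mm thick, about 55 g, silver-white with a thin grey ring drawn on both faces; may be absent. Starts lying flat on the mat. Origin: centre of its underside; z is its axis. Both faces are alike.
- disc1: loose aluminium disc (a heat spreader), 50 mm diameter, 10 mm thick, about 55 g, silver-white with a thin grey ring drawn on both faces; may be absent. Starts lying flat on the mat. Origin: centre of its underside; z is its axis. Both faces are alike.
- disc2: loose aluminium disc (a heat spreader), 50 mm diameter, 10 mm thick, about 55 g, silver-white with a thin grey ring drawn on both faces; may be absent. Starts lying flat on the mat. Origin: centre of its underside; z is its axis. Both faces are alike.
- disc3: loose aluminium disc (a heat spreader), 50 mm diameter, 10 mm thick, about 55 g, silver-white with a thin grey ring drawn on both faces; may be absent. Starts lying flat on the mat. Origin: centre of its underside; z is its axis. Both faces are alike.
- disc4: loose aluminium disc (a heat spreader), 50 mm diameter, 10 mm thick, about 55 g, silver-white with a thin grey ring drawn on both faces; may be absent. Starts lying flat on the mat. Origin: centre of its underside; z is its axis. Both faces are alike.
Mind the look-alikes: they are no part of the job. What is shaped like the disc0 but purple or turquoise is not meant.

How it is judged (in metres and radians):
On the way, in this order (a step that is already met when the one before it is completed fails the run):
1. the lever is raised past upright (over 1.6 rad) (value of joint lever above 1.6 rad), for 0.2 s.
2. every silver disc is caught under the catches while the lever is still up (z of each of disc0, disc1, disc2, disc3, disc4 in the frame of mouth below -0.008 m and horizontal distance between each of disc0, disc1, disc2, disc3, disc4 and mouth below 0.005 m and value of joint lever above 1 rad), for 0.3 s.
3. the lever is fully lowered (value of joint lever below 0.08 rad), for 0.2 s.
At the end, for the whole second after the job is handed in: Every silver disc present lies in the magazine, caught under the catches (its underside at least 8 mm below the catches' undersides, its centre within 5 mm of the axis of the stack) and at rest, and the lever is down (below 0.08 rad) (z of each of disc0, disc1, disc2, disc3, disc4 in the frame of mouth below -0.008 m and horizontal distance between each of disc0, disc1, disc2, disc3, disc4 and mouth below 0.005 m and linear speed of each of disc0, disc1, disc2, disc3, disc4 below 0.02 m/s and value of joint lever below 0.08 rad); the robot touches nothing.
It fails at once if the copper disc is moved more than 5 cm (distance of copper_disc from where it was at the start of the episode above 0.05 m).
It fails at once if another bystander on the bench is moved more than 5 cm (distance of any of sample_board, screw_jar, flux_bottle, driver, wire_reel from where it was at the start of the episode above 0.05 m).
Of disc0, disc1, disc2, disc3, disc4 only 3 to 5 are there at a start; the rules pass over those that are not, and their reading is None.
At some moment in a run one of disc0, disc1, disc2, disc3, disc4 may be knocked a few centimetres aside while the robot is not near it.
It also fails if it takes over 210 s, if anything falls off the work surface, if the arm or the gripper's body presses on something with over 40 N, if the wrist force passes 120 N, or if a joint passes its speed limit or range.

## Working session

There is one attempt and no reset: what is moved stays moved. The work goes in short steps, Python scripts to look and compute and a tool call to move; the robot and the scene stay as the last step left them, time stands still between calls to the robot, and variables do not carry over. Pictures are saved under pics/ and viewed, at most 14 in all, crops included, and the job is handed in when it is done.

Besides the shell and the picture viewer there is one more tool, called after "Request:" as a command line: name --argument value ..., lists and objects as JSON in quotes. jog_arm: Moves the arm, as the interface text tells. Shift numbers are shares of 80 mm and turn numbers shares of 0.1 rad, none past 1 either way. Its arguments: {"type":"object","properties":{"targets":{"type":"array","items":{"type":"object","properties":{"xyz":{"type":"array","items":{"type":"number"}},"spin":{"type":"number"}}}},"gripper":{"type":"number"}},"required":["targets"]}

```bash
ls; mkdir -p pics; python3 - <<'E'
from plant import bot
import cv2,json
o=bot.get_obs(); print({k:o[k] for k in('time','tool_pos','tcp_rot','contact_force','grip_width')})
for n in('scene','top'):
    cv2.imwrite(f'pics/{n}0.png',bot.capture(n)); print(n,bot.get_calibration(n))
print(bot.get_calibration('wrist'))
E
```

```text
pics
{'time': 0.0, 'tool_pos': array([ 164.01116565, -498.30667661,  226.05369196]), 'tcp_rot': array([-3.14011606e+00, -2.22234400e-04,  3.17804826e-01]), 'contact_force': array([ 0.31369614, -0.33140341, -0.78319452]), 'grip_width': 92.03243916922229}
scene {'vfov': 55.99043935968126, 'cx': 276.1819657898075, 'cy': 202.3029771964709, 'eye': array([1109.30105463,  860.08181225,  840.22816876]), 'rotation': array([-2.19990833,  0.00762202,  2.53093971])}
top {'vfov': 54.50957423552322, 'cx': 288.2313040450076, 'cy': 204.56166802130778, 'eye': array([ 463.35029202,   41.34878635, 1112.51946352]), 'rotation': array([-3.04261863e+00,  9.78265926e-05, -1.56059969e+00])}
{'vfov': 68.07554569199544, 'cx': 278.9774672291822, 'cy': 207.0420200391661, 'eye': array([ 243.75791828, -471.75904063,  384.39272281]), 'rotation': array([ 2.83325932e+00,  2.39892569e-03, -1.25294033e+00])}
```

View pics/top0.png

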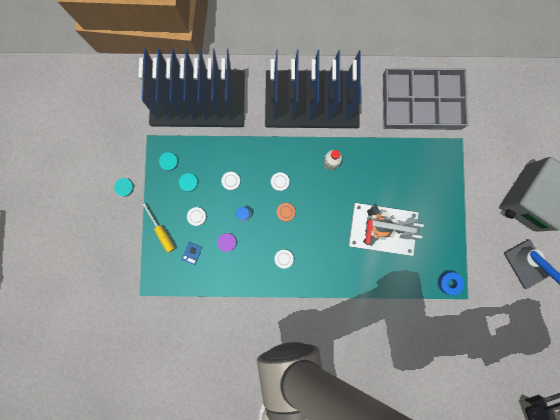

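View pics/scene0.png

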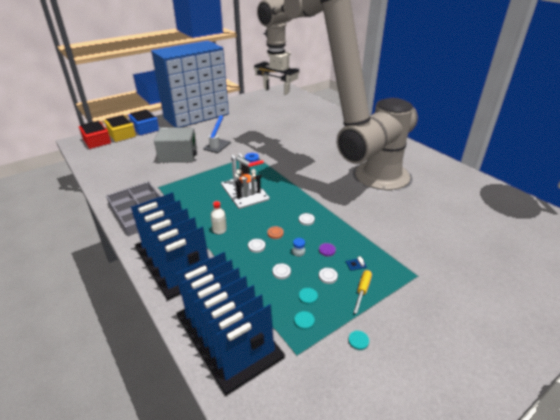

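Top view: the silver discs are at (231,181), (280,182), (196,216) and (284,259), four in all. Copper is at (286,212), purple at (227,242) and turquoise at (168,161), (188,182) and (124,187). The magazine is at about (385,228), with its red bar at about (369,233). The scene view shows the same four white discs, at (307,219), (257,245), (282,271) and (328,275).

```bash
cat > h.py <<'E'
import numpy as np, cv2
from scipy.spatial.transform import Rotation as Ro
from plant import bot
def cam(n):
    c=bot.get_calibration(n); f=210/np.tan(np.radians(c['vfov']/2))
    return dict(f=f,cx=c['cx'],cy=c['cy'],e=np.array(c['eye']),R=Ro.from_euler('xyz',c['rotation']).as_matrix())
def ray(c,p):
    d=c['R']@np.array([(p[0]-c['cx'])/c['f'],(p[1]-c['cy'])/c['f'],1]); return d/np.linalg.norm(d)
def onz(c,p,z):
    d=ray(c,p); return c['e']+d*(z-c['e'][2])/d[2]
def proj(c,P):
    q=c['R'].T@(np.array(P,float)-c['e']); return c['f']*q[:2]/q[2]+[c['cx'],c['cy']]
def tri(cs,ps):
    A=0;b=0
    for c,p in zip(cs,ps):
        d=ray(c,p); M=np.eye(3)-np.outer(d,d); A=A+M; b=b+M@c['e']
    X=np.linalg.solve(A,b); return X,[float(np.linalg.norm(proj(c,X)-p)) for c,p in zip(cs,ps)]
def blobs(img,lo,hi,amin=60,amax=1e9):
    m=cv2.inRange(cv2.cvtColor(img,cv2.COLOR_BGR2HSV),np.array(lo),np.array(hi))
    m=cv2.morphologyEx(m,cv2.MORPH_CLOSE,np.ones((5,5)))
    out=[]
    for k in cv2.findContours(m,cv2.RETR_EXTERNAL,cv2.CHAIN_APPROX_NONE)[0]:
        a=cv2.contourArea(k)
        if amin<a<amax:
            (x,y),(w,h),_=cv2.minAreaRect(k); M=cv2.moments(k)
            out.append((round(M['m10']/M['m00'],1),round(M['m01']/M['m00'],1),int(a),round(max(w,h)),round(min(w,h))))
    return out
def tool_shift(dP,yaw=None):
    "world shift -> tool-axis fractions (tool pointing down)"
    o=bot.get_obs(); R=Ro.from_euler('xyz',o['tcp_rot']).as_matrix()
    return R.T@np.array(dP,float)/80
E
python3 - <<'E'
from h import *
T=cv2.imread('pics/top0.png');S=cv2.imread('pics/scene0.png');t=cam('top');s=cam('scene')
print('white top',blobs(T,(0,0,190),(179,50,255),100,600)); print('white sc',blobs(S,(0,0,190),(179,50,255),50,600))
print('copper',blobs(T,(3,120,120),(14,255,255),30),blobs(S,(3,120,120),(14,255,255),30))
print('red',blobs(T,(0,150,120),(3,255,255),15),blobs(S,(0,150,120),(3,255,255),8))
E
```

```text
white top [(283.5, 258.5, 250, 18, 17), (195.8, 216.0, 246, 18, 18), (279.5, 181.2, 237, 17, 17), (230.2, 180.3, 239, 18, 17)]
white sc [(529.8, 413.7, 64, 20, 6), (238.7, 330.3, 97, 24, 5), (230.6, 319.2, 91, 24, 5), (223.0, 308.7, 86, 23, 5), (215.7, 298.7, 82, 23, 4), (208.6, 289.5, 72, 21, 4), (201.9, 280.3, 70, 22, 4), (327.9, 274.3, 171, 17, 13), (195.6, 271.6, 60, 21, 4), (281.3, 269.9, 165, 17, 12), (421.0, 269.4, 68, 17, 8), (175.0, 244.1, 53, 19, 4), (256.3, 244.3, 131, 16, 11), (378.3, 234.0, 147, 30, 11), (306.4, 218.0, 97, 14, 9), (218.0, 214.0, 88, 11, 11), (100.4, 207.8, 204, 40, 13), (251.3, 198.9, 208, 33, 9), (390.6, 183.7, 79, 26, 6), (229.5, 188.8, 78, 16, 9), (274.7, 81.7, 66, 12, 11), (230.0, 58.9, 386, 45, 15), (227.8, 14.8, 229, 31, 9)]
copper [(378.7, 232.8, 59, 18, 10), (285.8, 211.6, 220, 17, 16)] [(275.0, 232.4, 101, 13, 10), (245.6, 177.4, 55, 11, 8)]
red [(368.5, 231.2, 63, 23, 4), (335.2, 153.7, 43, 8, 7)] [(216.4, 204.3, 19, 5, 5), (256.2, 163.1, 10, 14, 2), (95.6, 137.8, 334, 29, 21)]
```

Request:
jog_arm --targets '[{"xyz": [0.5,0,0],"spin": -1},{"xyz": [0.5,0,0],"spin": -1},{"xyz": [0.5,0,0],"spin": -1},{"xyz": [0.3,0,0],"spin": -1},{"xyz": [0,0,0],"spin": -0.3},{"xyz": [0,0,0],"spin": 0},{"xyz": [0,0,0],"spin": 0},{"xyz": [0,0,0],"spin": 0},{"xyz": [0,0,0],"spin": 0},{"xyz": [0,0,0],"spin": 0}]' --gripper 100

```text
time: 1.35
tool_pos: [292.8, -436.4, 226.8]
tcp_rot: [3.141, 0.0, 0.747]
contact_force: [-0.4, -0.3, -0.1]
grip_width: 91.7
finger_force: 0.0
```

```bash
python3 - <<'E'
from h import *
np.set_printoptions(precision=1,suppress=True)
t=cam('top');s=cam('scene')
for a,b in [((283.5,258.5),(306.4,218)),((195.8,216),(327.9,274.3)),((279.5,181.2),(256.3,244.3)),((230.2,180.3),(281.3,269.9)),((285.8,211.6),(275,232.4)),((368.5,231.2),(256.2,163.1))]:
    print(*tri([t,s],[a,b]),onz(t,a,10))
for p in ((357,204),(419,212),(412,255),(349,247)): print(onz(t,p,12))
print(bot.get_obs()['joint_positions'])
E
```

```text
[427.4  53.7   8.3] [0.06581576269514326, 0.05199483321706723] [427.3  53.8  10. ]
[539.4 292.9   8.7] [0.09466509950748611, 0.08933645483660596] [539.1 292.8  10. ]
[637.3  66.9   8.5] [0.13264015024537282, 0.11625328949947383] [636.7  67.1  10. ]
[638.1 201.9   9.1] [0.05804863682082176, 0.05484015757021373] [637.9 201.9  10. ]
[554.1  49.    3.7] [0.007253722808729087, 0.006074542664411697] [553.6  49.   10. ]
[ 496.6 -146.3  151.7] [0.5506688046230742, 0.37733446807977183] [ 502.7 -174.9   10. ]
[ 576.1 -144.    12. ]
[ 556.  -311.7   12. ]
[ 440.2 -290.5   12. ]
[ 459.8 -121.8   12. ]
[-1.1  0.3  1.5 -0.   1.3 -0.3]
```

Request:
jog_arm --targets '[{"xyz": [0.62,-0.1,-0.24],"spin": 0},{"xyz": [0.62,-0.1,-0.24],"spin": 0},{"xyz": [0.62,-0.1,-0.24],"spin": 0},{"xyz": [0.62,-0.1,-0.24],"spin": 0},{"xyz": [0.62,-0.1,-0.24],"spin": 0},{"xyz": [0.62,-0.1,-0.24],"spin": 1},{"xyz": [0,0,0],"spin": 1},{"xyz": [0,0,0],"spin": 1},{"xyz": [0,0,0],"spin": 1},{"xyz": [0,0,0],"spin": 1}]'

```text
time: 2.6
tool_pos: [478.5, -198.6, 341.9]
tcp_rot: [3.142, 0.0, 0.245]
contact_force: [-0.3, 0.2, -0.5]
grip_width: 91.9
finger_force: 0.0
```

Request:
jog_arm --targets '[{"xyz": [0,0,0],"spin": 1},{"xyz": [0,0,0],"spin": 1},{"xyz": [0,0,0],"spin": 1},{"xyz": [0,0,0],"spin": 0.7},{"xyz": [0,0,0],"spin": 0},{"xyz": [0,0,0],"spin": 0},{"xyz": [0,0,0],"spin": 0},{"xyz": [0,0,0],"spin": 0},{"xyz": [0,0,0],"spin": 0},{"xyz": [0,0,0],"spin": 0}]'

```text
time: 3.85
tool_pos: [478.5, -198.7, 341.9]
tcp_rot: [3.141, -0.0, -0.122]
contact_force: [-0.7, 0.0, -0.3]
grip_width: 91.8
finger_force: 0.0
```

```bash
cat > snap.py <<'E'
import sys,pickle
from h import *
n=sys.argv[1]; c=cam('wrist'); im=bot.capture('wrist'); cv2.imwrite(f'pics/{n}.png',im); pickle.dump(c,open(f'pics/{n}.pkl','wb'))
print(bot.get_obs()['tool_pos'],bot.get_obs()['tcp_rot'][2])
E
python3 snap.py w1
```

```text
[ 478.49346096 -198.6923524   341.90062968] -0.1221437647987822
```

View pics/w1.png

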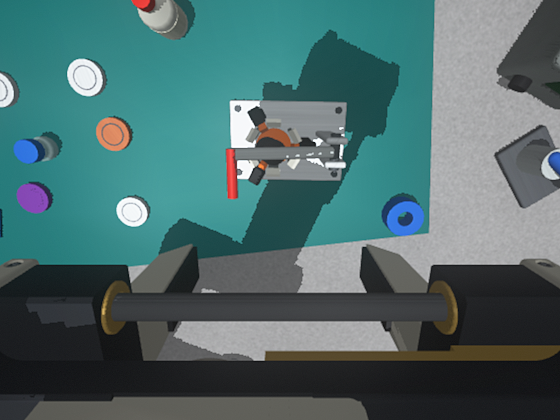

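w1: the foot's corners are at about (231,101), (347,101) and (347,180). The red bar runs from (231,150) to (233,197), the lever arm runs to the fork at (340,150), and the orange follower is around (275,140). I'll take a closer second view.

Request:
jog_arm --targets '[{"xyz": [-0.3,0.3,0.3],"spin": 0},{"xyz": [-0.3,0.3,0.3],"spin": 0},{"xyz": [-0.3,0.3,0.3],"spin": 0},{"xyz": [0,0,0.3],"spin": 0},{"xyz": [0,0,0],"spin": 0},{"xyz": [0,0,0],"spin": 0},{"xyz": [0,0,0],"spin": 0},{"xyz": [0,0,0],"spin": 0},{"xyz": [0,0,0],"spin": 0},{"xyz": [0,0,0],"spin": 0}]'

```text
time: 5.15
tool_pos: [398.3, -261.4, 246.0]
tcp_rot: [3.141, -0.0, -0.122]
contact_force: [0.8, -0.4, 0.6]
grip_width: 91.6
finger_force: 0.0
```

```bash
python3 snap.py w2; python3 -c "
import cv2
a=cv2.imread('pics/w2.png')[:260]; cv2.imwrite('pics/w2c.png',cv2.resize(a[:,80:480],(800,520),interpolation=2))"
```

```text
[ 398.30400962 -261.39218521  245.97774103] -0.12214271348853667
```

View pics/w2c.png

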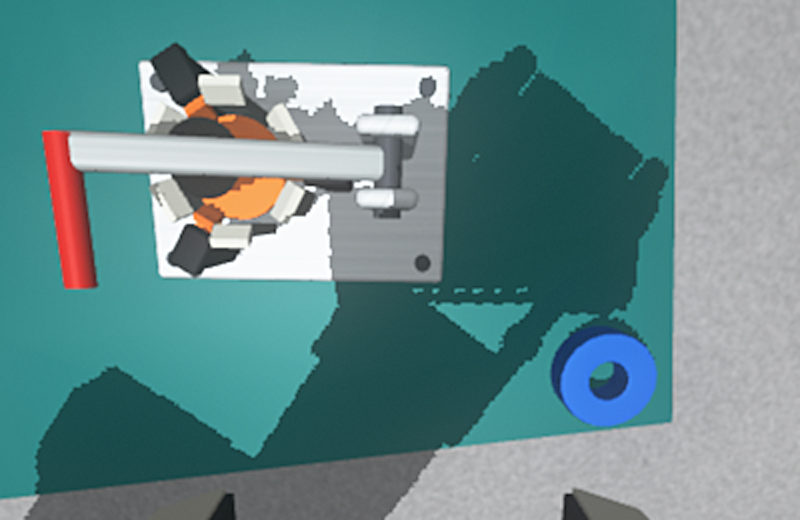

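w2 crop: the red bar runs from (57,131) to (81,287), the steel arm goes to the pivot at (388,165), six white guides ring the orange follower at about (235,165), and the black and orange catches are at (180,75) and (190,240). Next I triangulate from w1 and w2.

```bash
python3 - <<'E'
from h import *
import pickle
np.set_printoptions(precision=1,suppress=True)
I=[cv2.imread(f'pics/{n}.png') for n in('w1','w2')]; C=[pickle.load(open(f'pics/{n}.pkl','rb')) for n in('w1','w2')]
E=[]
for im in I:
    m=cv2.inRange(cv2.cvtColor(im,cv2.COLOR_BGR2HSV),(0,150,60),(5,255,255)); m[:,350:]=0; m[:60]=0;m[240:]=0
    k=max(cv2.findContours(m,0,1)[0],key=cv2.contourArea); (c,(w,h),a)=cv2.minAreaRect(k); b=cv2.boxPoints((c,(w,h),a)); b=b[np.argsort(b[:,1])]
    E.append((b[:2].mean(0),b[2:].mean(0))); print(E[-1],w,h)
    # foot: bright or grey lowsat region corners
    print(cv2.boundingRect(k))
for j in(0,1): print('bar',tri(C,[E[0][j],E[1][j]]))
# foot corners by hand
f1=[(231,101),(347,101.5),(346.5,180)]; f2=[(80+139/2,62/2),(80+449/2,66/2),(80+442/2,281/2)]
for a,b in zip(f1,f2): print('foot',tri(C,[a,b]))
P=(80+388/2,163/2); print('pivot z118',onz(C[1],P,118))
# guide tops: inner ring centres by hand in w2 crop
g=np.array([(221,83),(287,120),(300,197),(231,237),(172,201),(163,122)])/2+[80,0]
G=np.array([onz(C[1],p,96) for p in g]); print(G); c=cv2.minEnclosingCircle(G[:,:2].astype(np.float32)); print(c,G.mean(0))
# bore from w1 zoom
a=I[0][85:215,210:360]; cv2.imwrite('pics/w1c.png',cv2.resize(a,None,fx=4,fy=4,interpolation=2))
E
```

```text
(array([231.5, 149. ], dtype=float32), array([231.5, 198. ], dtype=float32)) 49.0 9.0
(227, 149, 10, 50)
(array([108.8,  64.9], dtype=float32), array([120.3, 143.5], dtype=float32)) 79.51888275146484 16.04857635498047
(101, 66, 27, 78)
bar (array([ 525.9, -151.1,  158.3]), [0.2847978486278148, 0.42809390517514934])
bar (array([ 469.6, -140.7,  152.3]), [0.4173010600882584, 0.60735619442014])
foot (array([ 579.5, -138.2,   18.1]), [0.27353576655034684, 0.36515436295177756])
foot (array([ 558.2, -308.8,   10.2]), [0.2605454801605688, 0.3473016292234419])
foot (array([ 445.6, -292.7,   45.6]), [2.011569707828759, 2.6582096572531246])
pivot z118 [ 503.4 -268.6  118. ]
[[ 547.  -198.9   96. ]
 [ 528.6 -225.4   96. ]
 [ 495.4 -225.6   96. ]
 [ 481.7 -189.9   96. ]
 [ 501.  -165.7   96. ]
 [ 534.6 -169.5   96. ]]
((514.4949340820312, -197.1885986328125), 34.24724578857422) [ 514.7 -195.8   96. ]
```

View pics/w1c.png

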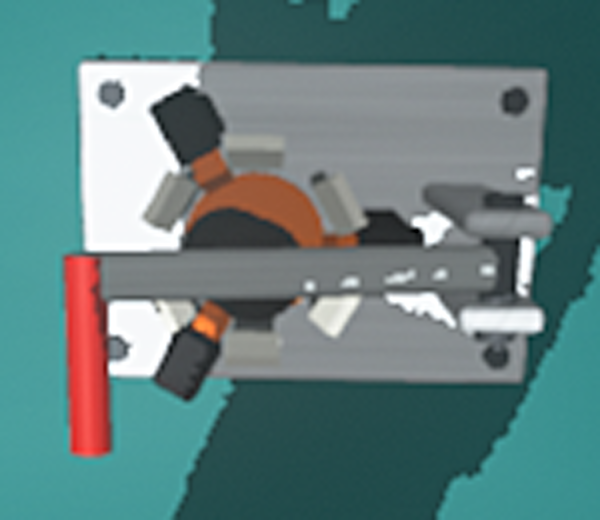

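w1 crop: the red bar runs from (82,258) to (90,455), clearly above the level position. Triangulation puts it at about 153 mm, so the lever starts at about 0.28 rad. I place the axis at about (513,-195). I'll approach the bar with the fingers straddling it.

Request:
jog_arm --targets '[{"xyz": [0.315,-0.525,0.19],"spin": 0},{"xyz": [0.315,-0.525,0.19],"spin": 0},{"xyz": [0.315,-0.525,0.19],"spin": 0},{"xyz": [0,0,0],"spin": 0},{"xyz": [0,0,0.2],"spin": 0},{"xyz": [0,0,0.2],"spin": 0},{"xyz": [0,0,0.2],"spin": 0},{"xyz": [0,0,0.2],"spin": 0},{"xyz": [0,0,0],"spin": 0},{"xyz": [0,0,0],"spin": 0}]' --gripper 70

```text
time: 6.45
tool_pos: [488.9, -146.2, 137.1]
tcp_rot: [3.141, -0.001, -0.123]
contact_force: [0.8, 0.4, 0.6]
grip_width: 64.4
finger_force: 0.0
```

Request:
jog_arm --targets '[{"xyz": [0,0,0],"spin": 0},{"xyz": [0,0,0],"spin": 0},{"xyz": [0,0,0],"spin": 0},{"xyz": [0,0,0],"spin": 0},{"xyz": [0,0,0],"spin": 0},{"xyz": [0,0,0],"spin": 0},{"xyz": [0,0,0],"spin": 0},{"xyz": [0,0,0],"spin": 0},{"xyz": [0,0,0],"spin": 0},{"xyz": [0,0,0],"spin": 0}]' --gripper 25

```text
time: 7.7
tool_pos: [488.7, -145.6, 136.3]
tcp_rot: [3.142, -0.0, -0.122]
contact_force: [0.6, 1.2, 0.5]
grip_width: 23.0
finger_force: 0.0
```

```bash
python3 snap.py w3
```

```text
[ 488.64116519 -145.5814048   136.30750067] -0.12219644494423032
```

View pics/w3.png

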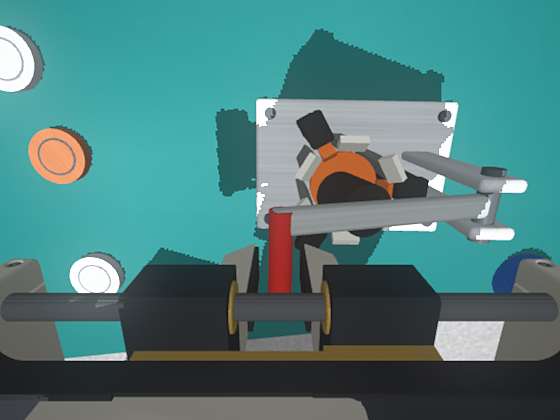

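w3: the red bar at (280,255) is centred between the fingers, which straddle it at (243,270) and (318,270). Closing now.

Request:
jog_arm --targets '[{"xyz": [0,0,0],"spin": 0},{"xyz": [0,0,0],"spin": 0},{"xyz": [0,0,0],"spin": 0},{"xyz": [0,0,0],"spin": 0},{"xyz": [0,0,0],"spin": 0},{"xyz": [0,0,0],"spin": 0},{"xyz": [0,0,0],"spin": 0},{"xyz": [0,0,-0.1],"spin": 0},{"xyz": [0.0,0.02,-0.1],"spin": 0},{"xyz": [0,0,0],"spin": 0}]' --gripper 0

```text
time: 9.0
tool_pos: [487.9, -151.3, 151.9]
tcp_rot: [3.135, 0.0, -0.122]
contact_force: [-2.2, -21.9, -10.6]
grip_width: 11.1
finger_force: 30.0
```

Request:
jog_arm --targets '[{"xyz": [0,0.05,0],"spin": 0},{"xyz": [0,0.11,-0.205],"spin": 0},{"xyz": [0,0.14,-0.185],"spin": 0},{"xyz": [0,0.17,-0.165],"spin": 0},{"xyz": [0,0.19,-0.14],"spin": 0},{"xyz": [0,0.21,-0.11],"spin": 0},{"xyz": [0,0,0],"spin": 0},{"xyz": [0,0,0],"spin": 0},{"xyz": [0,0,0],"spin": 0},{"xyz": [0,0,0],"spin": 0}]'

```text
time: 10.25
tool_pos: [479.2, -214.6, 218.0]
tcp_rot: [-3.139, 0.001, -0.122]
contact_force: [-6.3, 6.5, 10.9]
grip_width: 10.9
finger_force: 30.0
```

Request:
jog_arm --targets '[{"xyz": [0,0.22,-0.1],"spin": 0},{"xyz": [0,0.23,-0.05],"spin": 0},{"xyz": [0,0.23,-0.01],"spin": 0},{"xyz": [0,0.23,0.03],"spin": 0},{"xyz": [0,0.12,0.03],"spin": 0},{"xyz": [0,0,0],"spin": 0},{"xyz": [0,0,0],"spin": 0},{"xyz": [0,0,0],"spin": 0},{"xyz": [0,0,0],"spin": 0},{"xyz": [0,0,0],"spin": 0}]'

```text
time: 11.5
tool_pos: [468.1, -297.1, 224.4]
tcp_rot: [-3.14, 0.005, -0.122]
contact_force: [-7.4, 0.9, 0.6]
grip_width: 10.7
finger_force: 30.0
```

Request:
jog_arm --targets '[{"xyz": [0,0,0],"spin": 0},{"xyz": [0,0,0],"spin": 0},{"xyz": [0,0,0],"spin": 0},{"xyz": [0,0,-0.4],"spin": 0},{"xyz": [0,0,-0.4],"spin": 0},{"xyz": [-0.32,-0.24,0],"spin": 0},{"xyz": [-0.32,-0.24,0],"spin": 0},{"xyz": [-0.32,-0.24,0],"spin": 0},{"xyz": [0,0,0],"spin": 0},{"xyz": [0,0,0],"spin": 0}]' --gripper 60

```text
time: 12.75
tool_pos: [401.3, -231.9, 289.1]
tcp_rot: [3.141, -0.001, -0.122]
contact_force: [-0.0, -0.3, 0.1]
grip_width: 55.1
finger_force: 0.0
```

```bash
python3 snap.py w4; python3 -c "
import cv2
a=cv2.imread('pics/w4.png')[0:230,130:430]; cv2.imwrite('pics/w4c.png',cv2.resize(a,None,fx=2.6,fy=2.6,interpolation=2))"
```

```text
[ 401.34493775 -232.00627879  288.84660228] -0.12222739072554556
```

View pics/w4c.png

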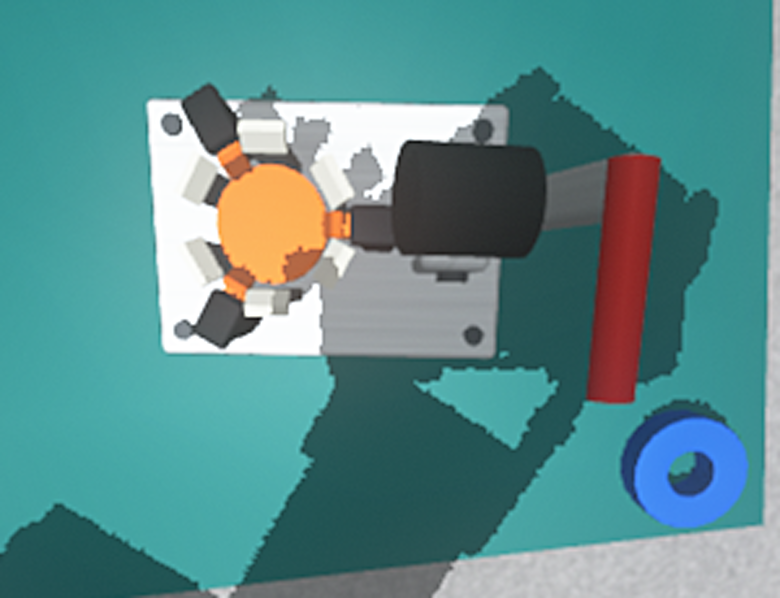

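w4: the lever is fully back, with its black foot at (470,200) and red bar at (625,280). The bore is open, with the orange follower centred at crop (272,222), which is about (234.6,85.4) in the image.

```bash
cat >> h.py <<'E'
def follower(im,near,r,k):
    m=cv2.inRange(cv2.cvtColor(im,cv2.COLOR_BGR2HSV),(5,130,60),(22,255,255))
    z=np.zeros_like(m); cv2.circle(z,near,r,255,-1); m=cv2.morphologyEx(m&z,cv2.MORPH_OPEN,cv2.getStructuringElement(2,(k,k)))
    q=max(cv2.findContours(m,0,1)[0],key=cv2.contourArea); return cv2.fitEllipse(cv2.convexHull(q))
E
python3 - <<'E'
from h import *
import pickle
np.set_printoptions(precision=1,suppress=True)
w=pickle.load(open('pics/w4.pkl','rb')); a=follower(cv2.imread('pics/w4.png'),(235,85),40,13)
T=bot.capture('top'); cv2.imwrite('pics/top1.png',T); t=cam('top'); b=follower(T,(379,229),16,5)
print(a,b); print(tri([w,t],[a[0],b[0]])); print(onz(w,a[0],73),onz(t,b[0],73))
C=[w]; 
# foot corners w4
for p in ((147,100),(509,104),(495,357),(164,352)): print(onz(w,(130+p[0]/2.6,p[1]/2.6),12))
print('white',[(b[:3],onz(t,b[:2],10)) for b in blobs(T,(0,0,190),(179,50,255),150,400)])
# check wrist vs top on a known disc in w1 (132,211)
w1=pickle.load(open('pics/w1.pkl','rb')); B=blobs(cv2.imread('pics/w1.png')[:245],(0,0,190),(179,60,255),300,2000); print([(q,onz(w1,q[:2],10)) for q in B])
E
```

```text
((234.31088256835938, 85.8587417602539), (43.654754638671875, 46.32901382446289), 176.64173889160156) ((382.1321105957031, 226.49798583984375), (17.135929107666016, 19.688230514526367), 110.7806167602539)
(array([ 512.9, -195. ,   83.5]), [0.539253574750879, 0.2172901214005325])
[ 514.3 -193.8   73. ] [ 512.8 -197.4   73. ]
[ 581.2 -135.8   12. ]
[ 558.2 -308.9   12. ]
[ 439.7 -292.4   12. ]
[ 463.5 -119.6   12. ]
white [((433.7, 298.0, 211), array([ 327.3, -346.5,   10. ])), ((283.5, 258.5, 250), array([427.3,  53.8,  10. ])), ((195.8, 216.0, 246), array([539.1, 292.8,  10. ])), ((395.5, 214.6, 298), array([ 548.4, -248.5,   10. ])), ((279.5, 181.2, 238), array([636.7,  67.1,  10. ])), ((230.2, 180.3, 239), array([637.9, 201.9,  10. ]))]
[((131.4, 211.6, 656, 31, 27), array([428.4,  56.5,  10. ])), ((241.0, 122.9, 954, 46, 29), array([ 547.1, -147.2,   10. ])), ((5.3, 91.2, 307, 33, 13), array([634.4, 192.1,  10. ])), ((84.4, 76.9, 968, 39, 32), array([639.1,  69.7,  10. ]))]
```

Request:
jog_arm --targets '[{"xyz": [-0.02,-0.6,0],"spin": 0},{"xyz": [-0.02,-0.6,0],"spin": 0},{"xyz": [-0.02,-0.6,0.4],"spin": 0},{"xyz": [-0.02,-0.6,0.4],"spin": 0},{"xyz": [-0.02,-0.6,0.4],"spin": 0},{"xyz": [0,-0.6,0.4],"spin": 0},{"xyz": [0,0,0.3],"spin": 0},{"xyz": [0,0,0.3],"spin": 0},{"xyz": [0,0,0.3],"spin": 0},{"xyz": [0,0,0.3],"spin": 0}]' --gripper 100

```text
time: 14.1
tool_pos: [428.7, 55.3, 63.6]
tcp_rot: [3.142, -0.0, -0.122]
contact_force: [1.4, -0.8, -0.2]
grip_width: 92.1
finger_force: 0.0
```

```bash
python3 - <<'E'
from h import *
o=bot.get_obs(); print(o['tool_pos'],o['tcp_rot'],o['joint_positions'][5]); print(tool_shift(np.array([427.6,54.8,4])-o['tool_pos']))
E
```

```text
[428.67560916  55.26148375  63.56669802] [ 3.14151813e+00 -9.44782542e-05 -1.22214825e-01] 1.6436681214213982
[-0.01271193  0.00730913  0.74458307]
```

Request:
jog_arm --targets '[{"xyz": [0,0,0.25],"spin": 0},{"xyz": [0,0,0.25],"spin": 0},{"xyz": [0,0,0.2],"spin": 0},{"xyz": [0,0,0.045],"spin": 0},{"xyz": [0,0,0],"spin": 0},{"xyz": [0,0,0],"spin": 0},{"xyz": [0,0,0],"spin": 0},{"xyz": [0,0,0],"spin": 0},{"xyz": [0,0,0],"spin": 0},{"xyz": [0,0,0],"spin": 0}]' --gripper 70

```text
time: 15.35
tool_pos: [427.9, 55.3, 5.2]
tcp_rot: [3.142, -0.0, -0.122]
contact_force: [0.2, 0.0, 0.5]
grip_width: 64.5
finger_force: 0.0
```

Request:
jog_arm --targets '[{"xyz": [0,0,0],"spin": 0},{"xyz": [0,0,0],"spin": 0},{"xyz": [0,0,0],"spin": 0},{"xyz": [0,0,0],"spin": 0},{"xyz": [0,0,0],"spin": 0},{"xyz": [0,0,0],"spin": 0},{"xyz": [0,0,0],"spin": 0},{"xyz": [0,0,0],"spin": 0},{"xyz": [0,0,0],"spin": 0},{"xyz": [0,0,0],"spin": 0}]' --gripper 40

```text
time: 16.6
tool_pos: [427.9, 55.3, 5.1]
tcp_rot: [3.142, -0.0, -0.122]
contact_force: [0.0, -0.8, -0.2]
grip_width: 48.4
finger_force: 30.0
```

Request:
jog_arm --targets '[{"xyz": [0,0,0],"spin": 0},{"xyz": [0,0,0],"spin": 0},{"xyz": [0,0,0],"spin": 0},{"xyz": [0,0,0],"spin": -1},{"xyz": [0,0,0],"spin": -1},{"xyz": [0,0,0],"spin": -1},{"xyz": [0,0,0],"spin": -1},{"xyz": [0,0,0],"spin": -1},{"xyz": [0,0,0],"spin": -1},{"xyz": [0,0,0],"spin": -1}]' --gripper 65

```text
time: 17.85
tool_pos: [427.9, 55.3, 5.1]
tcp_rot: [3.141, -0.0, 0.581]
contact_force: [-0.1, 0.1, -0.7]
grip_width: 59.5
finger_force: 0.0
```

Request:
jog_arm --targets '[{"xyz": [0,0,0],"spin": -1},{"xyz": [0,0,0],"spin": -1},{"xyz": [0,0,0],"spin": -1},{"xyz": [0,0,0],"spin": -1},{"xyz": [0,0,0],"spin": -1},{"xyz": [0,0,0],"spin": -1},{"xyz": [0,0,0],"spin": -1},{"xyz": [0,0,0],"spin": -1},{"xyz": [0,0,0],"spin": -0.8},{"xyz": [0,0,0],"spin": 0}]'

```text
time: 19.1
tool_pos: [427.9, 55.3, 5.1]
tcp_rot: [3.142, 0.0, 1.457]
contact_force: [1.1, 0.2, 1.0]
grip_width: 60.0
finger_force: 0.0
```

Request:
jog_arm --targets '[{"xyz": [0,0,0],"spin": 0},{"xyz": [0,0,0],"spin": 0},{"xyz": [0,0,0],"spin": 0},{"xyz": [0,0,0],"spin": 0},{"xyz": [0,0,0],"spin": 0},{"xyz": [0,0,0],"spin": 0},{"xyz": [0,0,0],"spin": 0},{"xyz": [0,0,0],"spin": 0},{"xyz": [0,0,0],"spin": 0},{"xyz": [0,0,0],"spin": 0}]' --gripper 40

```text
time: 20.35
tool_pos: [427.9, 55.3, 5.1]
tcp_rot: [3.142, 0.0, 1.458]
contact_force: [-0.3, 0.1, -0.4]
grip_width: 48.9
finger_force: 30.0
```

Request:
jog_arm --targets '[{"xyz": [0,0,0],"spin": 0},{"xyz": [0,0,0],"spin": 0},{"xyz": [0,0,0],"spin": 0},{"xyz": [0,0,-0.7],"spin": 0},{"xyz": [0,0,-0.7],"spin": 0},{"xyz": [-0.47,0.15,-0.45],"spin": 0},{"xyz": [-0.47,0.15,-0.45],"spin": 0},{"xyz": [-0.47,0.16,-0.45],"spin": 0},{"xyz": [0,0,0],"spin": 0},{"xyz": [0,0,0],"spin": 0}]' --gripper 75

```text
time: 21.6
tool_pos: [451.0, -60.4, 224.3]
tcp_rot: [-3.14, -0.001, 1.457]
contact_force: [-0.1, 0.8, -0.7]
grip_width: 68.5
finger_force: 0.0
```

```bash
python3 snap.py w5; python3 - <<'E'
from h import *
import pickle
np.set_printoptions(precision=2,suppress=True)
w=pickle.load(open('pics/w5.pkl','rb')); im=cv2.imread('pics/w5.png')[:235]
for q in blobs(im,(0,0,170),(179,60,255),300,4000): print(q,onz(w,q[:2],10))
t=cam('top'); T=bot.capture('top'); cv2.imwrite('pics/top2.png',T)
for q in blobs(T,(0,0,190),(179,50,255),150,400): print('top',q[:3],onz(t,q[:2],10))
E
```

```text
[450.79561042 -60.01396633 223.96804606] 1.458142500705052
(540.9, 218.9, 857, 37, 33) [ 776.89 -148.13   10.  ]
(246.7, 79.2, 1716, 48, 45) [428.99  57.46  10.  ]
(438.4, 44.0, 1887, 53, 46) [639.29  68.9   10.  ]
(532.4, 138.2, 3717, 205, 65) [752.91 -44.16  10.  ]
top (282.9, 258.4, 250) [427.54  55.39  10.  ]
top (351.0, 253.9, 248) [ 441.4  -127.34   10.  ]
top (398.9, 215.4, 238) [ 546.36 -257.69   10.  ]
top (195.8, 216.0, 246) [539.12 292.76  10.  ]
top (279.5, 181.2, 238) [636.75  67.09  10.  ]
top (230.2, 180.3, 239) [637.86 201.9   10.  ]
```

Request:
jog_arm --targets '[{"xyz": [0.47,-0.15,0.45],"spin": 0},{"xyz": [0.47,-0.15,0.45],"spin": 0},{"xyz": [0.47,-0.16,0.45],"spin": 0},{"xyz": [0,0,0.5],"spin": 0},{"xyz": [0,0,0.5],"spin": 0},{"xyz": [0,0,0.3],"spin": 0},{"xyz": [0,0,0.1],"spin": 0},{"xyz": [0,0,0],"spin": 0},{"xyz": [0,0,0],"spin": 0},{"xyz": [0,0,0],"spin": 0}]' --gripper 75

```text
time: 22.95
tool_pos: [428.5, 55.3, 5.9]
tcp_rot: [3.14, -0.0, 1.458]
contact_force: [0.3, 0.1, 0.5]
grip_width: 69.1
finger_force: 0.0
```

Request:
jog_arm --targets '[{"xyz": [0,0,0],"spin": 0},{"xyz": [0,0,0],"spin": 0},{"xyz": [0,0,0],"spin": 0},{"xyz": [0,0,0],"spin": 0},{"xyz": [0,0,0],"spin": 0},{"xyz": [0,0,0],"spin": 0},{"xyz": [0,0,0],"spin": 0},{"xyz": [0,0,-0.3],"spin": 1},{"xyz": [0,0,-0.6],"spin": 1},{"xyz": [0,0,-0.6],"spin": 1}]' --gripper 40

```text
time: 24.2
tool_pos: [427.3, 55.4, 125.9]
tcp_rot: [-3.14, 0.001, 1.154]
contact_force: [1.0, -0.4, -0.7]
grip_width: 48.5
finger_force: 30.0
```

Request:
jog_arm --targets '[{"xyz": [0,0,-0.5],"spin": 1},{"xyz": [0,0,0],"spin": 1},{"xyz": [0,0,0],"spin": 1},{"xyz": [0,0,0],"spin": 1},{"xyz": [0,0,0],"spin": 1},{"xyz": [0,0,0],"spin": 1},{"xyz": [0,0,0],"spin": 1},{"xyz": [0,0,0],"spin": 1},{"xyz": [0,0,0],"spin": 1},{"xyz": [0,0,0],"spin": 1}]'

```text
time: 25.45
tool_pos: [427.5, 55.4, 164.6]
tcp_rot: [-3.141, 0.001, 0.155]
contact_force: [0.5, 0.5, -0.9]
grip_width: 48.2
finger_force: 30.0
```

Request:
jog_arm --targets '[{"xyz": [0,0,0],"spin": 1},{"xyz": [0,0,0],"spin": 1},{"xyz": [0,0,0],"spin": 0.91},{"xyz": [0.24,0.5,0],"spin": 0},{"xyz": [0.24,0.5,0],"spin": 0},{"xyz": [0.24,0.5,0],"spin": 0},{"xyz": [0.24,0.5,0],"spin": 0},{"xyz": [0.24,0.5,0],"spin": 0},{"xyz": [0,0,0],"spin": 0},{"xyz": [0,0,0],"spin": 0}]'

```text
time: 26.7
tool_pos: [495.8, -155.0, 164.4]
tcp_rot: [-3.141, 0.002, -0.134]
contact_force: [-0.8, 0.1, -0.6]
grip_width: 48.6
finger_force: 30.0
```

```bash
python3 - <<'E'
from h import *
o=bot.get_obs(); print(o['tool_pos'],o['tcp_rot'],o['grip_width'],o['contact_force']); print(tool_shift(np.array([511.5,-193.5,120])-o['tool_pos']))
E
```

```text
[ 495.78504304 -154.99385314  164.40994536] [-3.14072423e+00  1.84447741e-03 -1.33579058e-01] 48.60532303828812 [-0.83297398  0.12847144 -0.6038692 ]
[0.25981464 0.45135857 0.55425428]
```

Request:
jog_arm --targets '[{"xyz": [0,0,0],"spin": -1},{"xyz": [0,0,0],"spin": -1},{"xyz": [0,0,0],"spin": -1},{"xyz": [0,0,0],"spin": -1},{"xyz": [0,0,0],"spin": -1},{"xyz": [0,0,0],"spin": -1},{"xyz": [0,0,0],"spin": -1},{"xyz": [0,0,0],"spin": -1},{"xyz": [0,0,0],"spin": -1},{"xyz": [0,0,0],"spin": -1}]'

```text
time: 27.95
tool_pos: [496.0, -154.0, 165.1]
tcp_rot: [-3.141, 0.0, 0.872]
contact_force: [-0.3, 0.7, -0.3]
grip_width: 48.6
finger_force: 30.0
```

Request:
jog_arm --targets '[{"xyz": [0,0,0],"spin": -1},{"xyz": [0,0,0],"spin": -1},{"xyz": [0,0,0],"spin": -1},{"xyz": [0,0,0],"spin": -1},{"xyz": [0,0,0],"spin": -1},{"xyz": [0,0,0],"spin": -0.71},{"xyz": [-0.22,0.13,0.2],"spin": 0},{"xyz": [-0.23,0.13,0.2],"spin": 0},{"xyz": [0,0,0.1],"spin": 0},{"xyz": [0,0,0],"spin": 0}]'

```text
time: 29.2
tool_pos: [511.6, -192.5, 124.6]
tcp_rot: [-3.14, -0.001, 1.439]
contact_force: [0.7, -0.0, -1.3]
grip_width: 49.0
finger_force: 30.0
```

```bash
python3 snap.py w6; python3 - <<'E'
from h import *
o=bot.get_obs(); print(o['tool_pos'],o['tcp_rot'],o['grip_width'],o['contact_force']); print(tool_shift(np.array([511.5,-193.5,98])-o['tool_pos']))
cv2.imwrite('pics/s6.png',cv2.resize(bot.capture('scene')[60:240,140:380],(800,600),interpolation=2))
E
```

```text
[ 511.9751275  -192.79319805  125.22757521] 1.438862081610229
[ 511.9751275  -192.79319805  125.22757521] [-3.14088429e+00 -4.59968445e-04  1.43886208e+00] 48.595490273032965 [ 0.09517347 -0.29802367 -0.3335286 ]
[-0.00969609 -0.00448413  0.34034353]
```

View pics/s6.png

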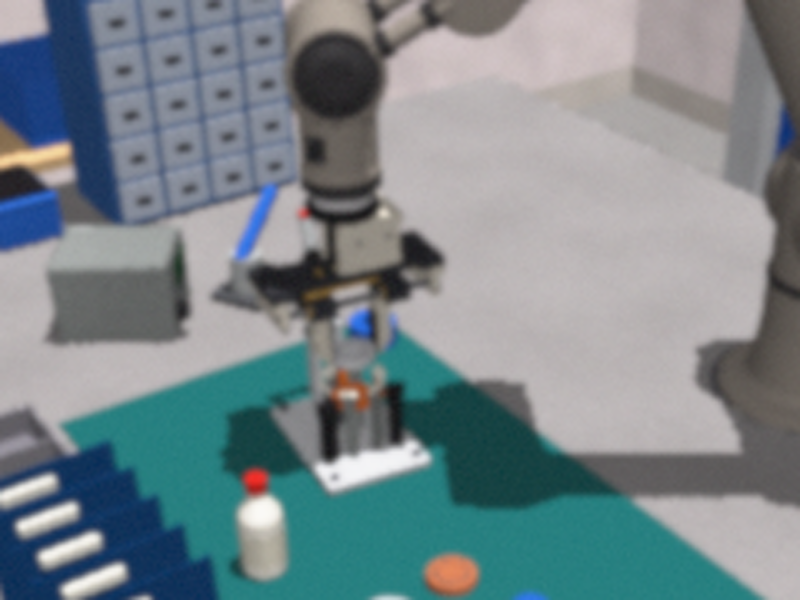

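s6: the gripper holds the disc at about (355,350), just above the white guides at (350,385), with the lever leaning behind it. Lowering to just inside the flare, then releasing.

Request:
jog_arm --targets '[{"xyz": [0,0,0.1],"spin": 0},{"xyz": [0,0,0.1],"spin": 0},{"xyz": [0,0,0.1],"spin": 0},{"xyz": [0,0,0.03],"spin": 0},{"xyz": [0,0,0],"spin": 0},{"xyz": [0,0,0],"spin": 0},{"xyz": [0,0,0],"spin": 0},{"xyz": [0,0,0],"spin": 0},{"xyz": [0,0,0],"spin": 0},{"xyz": [0,0,0],"spin": 0}]'

```text
time: 30.55
tool_pos: [512.3, -194.1, 98.7]
tcp_rot: [3.142, 0.0, 1.438]
contact_force: [0.4, -0.3, -0.5]
grip_width: 48.8
finger_force: 30.0
```

Request:
jog_arm --targets '[{"xyz": [0,0,0],"spin": 0},{"xyz": [0,0,0],"spin": 0},{"xyz": [0,0,0],"spin": 0},{"xyz": [0,0,-0.6],"spin": 0},{"xyz": [0,0,-0.6],"spin": 0},{"xyz": [0,0,-0.6],"spin": 0},{"xyz": [0,0,-0.6],"spin": 0},{"xyz": [-0.7,0.23,0],"spin": 0},{"xyz": [-0.71,0.23,0],"spin": 0},{"xyz": [0,0,0],"spin": 0}]' --gripper 65

```text
time: 31.8
tool_pos: [533.1, -314.4, 288.7]
tcp_rot: [-3.139, -0.0, 1.434]
contact_force: [-1.1, 1.4, 0.3]
grip_width: 59.5
finger_force: 0.0
```

Request:
jog_arm --targets '[{"xyz": [0,0,0],"spin": 0},{"xyz": [0,0,0],"spin": 0},{"xyz": [0,0,0],"spin": 0},{"xyz": [0,0,0],"spin": 0},{"xyz": [0,0,0],"spin": 0},{"xyz": [0,0,0],"spin": 0},{"xyz": [0,0,0],"spin": 0},{"xyz": [0,0,0],"spin": 0},{"xyz": [0,0,0],"spin": 0},{"xyz": [0,0,0],"spin": 0}]' --gripper 0

```text
time: 33.05
tool_pos: [533.9, -310.8, 290.7]
tcp_rot: [3.142, 0.0, 1.438]
contact_force: [0.5, -0.6, 0.1]
grip_width: 0.6
finger_force: 0.0
```

```bash
python3 snap.py w7; python3 - <<'E'
import cv2
a=cv2.imread('pics/w7.png')[0:240,120:420]; cv2.imwrite('pics/w7c.png',cv2.resize(a,None,fx=2.5,fy=2.5,interpolation=2))
E
```

```text
[ 533.83768335 -310.79719859  290.70884519] 1.4377753444273869
```

View pics/w7c.png

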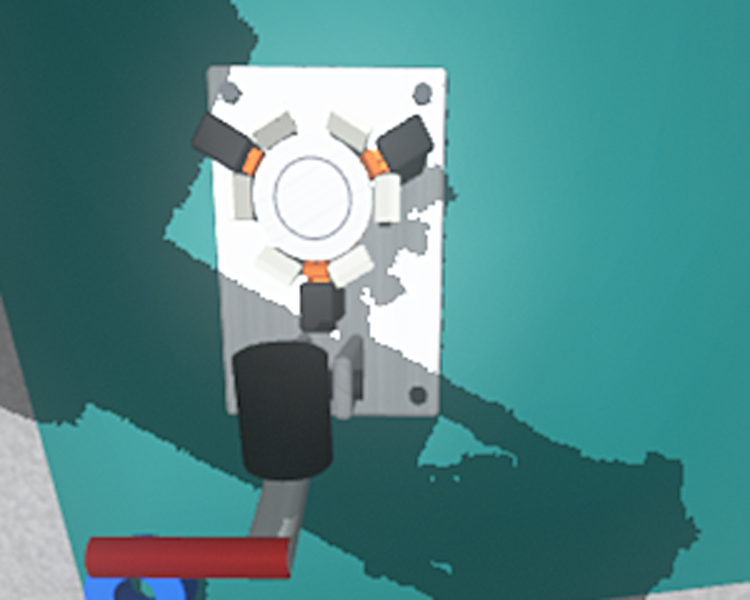

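w7: the disc sits level in the guides. Its edge spans crop x 252–370 and its ring is centred at (312,198), which is about (244.7,79.3) in the image. The lever is back at the bottom.

```bash
python3 - <<'E'
from h import *
import pickle
np.set_printoptions(precision=2,suppress=True)
w=pickle.load(open('pics/w7.pkl','rb'))
for z in (94,): 
    p=onz(w,(120+311.7/2.5,198.3/2.5),z); y=1.438; ex=np.array([np.cos(y),np.sin(y)]); ey=np.array([np.sin(y),-np.cos(y)])
    print(p,p[:2]-2.27*ex-.84*ey)
for q in ((207,67),(447,67),(440,415),(226,415)):
    p=onz(w,(120+q[0]/2.5,q[1]/2.5),12); print(p[:2]-2.5*ex-.9*ey)
E
```

```text
[ 513.79 -194.14   94.  ] [ 512.66 -196.28]
[ 463.54 -121.95]
[ 582.02 -137.79]
[ 558.29 -310.73]
[ 438.2  -294.66]
```

Request:
jog_arm --targets '[{"xyz": [0.454,-0.15,0],"spin": 0},{"xyz": [0.454,-0.15,0],"spin": 0},{"xyz": [0.454,-0.15,0],"spin": 0},{"xyz": [0,0,0.4],"spin": 0},{"xyz": [0,0,0.4],"spin": 0},{"xyz": [0,0,0.4],"spin": 0},{"xyz": [0,0,0.4],"spin": 0},{"xyz": [0,0,0.4],"spin": 0},{"xyz": [0,0,0.3],"spin": 0},{"xyz": [0,0,0],"spin": 0}]' --gripper 0

```text
time: 34.35
tool_pos: [511.6, -197.5, 105.2]
tcp_rot: [-3.138, -0.001, 1.438]
contact_force: [0.2, 0.2, 0.8]
grip_width: 0.7
finger_force: 0.0
```

```bash
python3 - <<'E'
from h import *
o=bot.get_obs(); print(o['tool_pos'],o['tcp_rot'],o['grip_width'],o['contact_force']); print(tool_shift(np.array([512.5,-198,70])-o['tool_pos']))
E
```

```text
[ 511.57816974 -197.46635805  105.2097658 ] [-3.13797341e+00 -1.32017487e-03  1.43776590e+00] 0.6739527311347877 [0.23681923 0.15238885 0.76095404]
[-0.00566424  0.01389863  0.44006756]
```

Request:
jog_arm --targets '[{"xyz": [0,0.01,0.08],"spin": 0},{"xyz": [0,0,0.05],"spin": 0},{"xyz": [0,0,0.05],"spin": 0},{"xyz": [0,0,0.05],"spin": 0},{"xyz": [0,0,0.05],"spin": 0},{"xyz": [0,0,0.03],"spin": 0},{"xyz": [0,0,0],"spin": 0},{"xyz": [0,0,0],"spin": 0},{"xyz": [0,0,0],"spin": 0},{"xyz": [0,0,0],"spin": 0}]'

```text
time: 35.6
tool_pos: [513.2, -198.0, 81.8]
tcp_rot: [-3.141, -0.0, 1.438]
contact_force: [-0.6, 0.5, 0.3]
grip_width: 0.5
finger_force: 0.0
```

Request:
jog_arm --targets '[{"xyz": [0,0,0.03],"spin": 0},{"xyz": [0,0,0.03],"spin": 0},{"xyz": [0,0,0],"spin": 0},{"xyz": [0,0,0],"spin": 0},{"xyz": [0,0,0],"spin": 0},{"xyz": [0,0,0],"spin": 0},{"xyz": [0,0,0],"spin": 0},{"xyz": [0,0,0],"spin": 0},{"xyz": [0,0,0],"spin": 0},{"xyz": [0,0,0],"spin": 0}]'

```text
time: 36.85
tool_pos: [513.4, -198.1, 77.1]
tcp_rot: [3.142, 0.0, 1.438]
contact_force: [-0.4, 0.3, -0.9]
grip_width: 0.8
finger_force: 0.0
```

```bash
python3 - <<'E'
from h import *
o=bot.get_obs(); print(o['tool_pos'],o['contact_force'],o['grip_width'])
s=bot.capture('scene'); cv2.imwrite('pics/s8.png',cv2.resize(s[130:220,200:300],(800,720),interpolation=2)[:600])
E
```

```text
[ 513.42118646 -198.12094102   77.13278516] [-0.36637897  0.27086986 -0.87197641] 0.8200283927005164
```

View pics/s8.png

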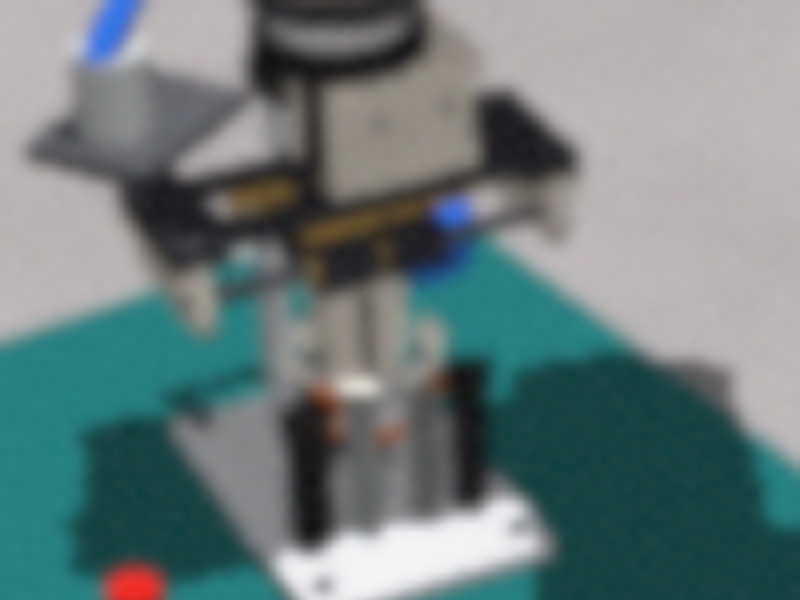

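s8: the closed fingers stand inside the guides at (365,330). The disc's face, or a guide edge, shows at (355,385). There is no clear contact yet, so I'll press further in small steps.

Request:
jog_arm --targets '[{"xyz": [0,0,0.03],"spin": 0},{"xyz": [0,0,0.02],"spin": 0},{"xyz": [0,0,0],"spin": 0},{"xyz": [0,0,0],"spin": 0},{"xyz": [0,0,0],"spin": 0},{"xyz": [0,0,0],"spin": 0},{"xyz": [0,0,0],"spin": 0},{"xyz": [0,0,0],"spin": 0},{"xyz": [0,0,0],"spin": 0},{"xyz": [0,0,0],"spin": 0}]'

```text
time: 38.15
tool_pos: [513.5, -198.2, 73.2]
tcp_rot: [3.141, 0.0, 1.438]
contact_force: [0.8, -0.3, 1.5]
grip_width: 0.7
finger_force: 1.0
```

```bash
python3 - <<'E'
from h import *
o=bot.get_obs(); print(o['tool_pos'],o['contact_force'],o['moment'])
E
```

```text
[ 513.51044877 -198.15927289   73.17019286] [ 0.81856695 -0.33939911  1.49354202] [-0.13363862 -0.27988208  0.0382537 ]
```

Request:
jog_arm --targets '[{"xyz": [0,0,0.02],"spin": 0},{"xyz": [0,0,0.02],"spin": 0},{"xyz": [0,0,0],"spin": 0},{"xyz": [0,0,0],"spin": 0},{"xyz": [0,0,0],"spin": 0},{"xyz": [0,0,0],"spin": 0},{"xyz": [0,0,0],"spin": 0},{"xyz": [0,0,0],"spin": 0},{"xyz": [0,0,0],"spin": 0},{"xyz": [0,0,0],"spin": 0}]'

```text
time: 39.4
tool_pos: [513.4, -198.1, 70.0]
tcp_rot: [3.141, 0.0, 1.438]
contact_force: [2.0, -0.2, 1.9]
grip_width: 0.6
finger_force: 1.1
```

Request:
jog_arm --targets '[{"xyz": [0,0,0.02],"spin": 0},{"xyz": [0,0,0.02],"spin": 0},{"xyz": [0,0,0],"spin": 0},{"xyz": [0,0,0],"spin": 0},{"xyz": [0,0,0],"spin": 0},{"xyz": [0,0,0],"spin": 0},{"xyz": [0,0,0],"spin": 0},{"xyz": [0,0,0],"spin": 0},{"xyz": [0,0,0],"spin": 0},{"xyz": [0,0,0],"spin": 0}]'

```text
time: 40.65
tool_pos: [513.4, -198.1, 66.7]
tcp_rot: [-3.142, 0.0, 1.438]
contact_force: [0.4, -0.3, 2.1]
grip_width: 0.4
finger_force: 1.2
```

Request:
jog_arm --targets '[{"xyz": [0,0,-0.2],"spin": 0},{"xyz": [0,0,-0.4],"spin": 0},{"xyz": [0,0,-0.6],"spin": 0},{"xyz": [0,0,-0.6],"spin": 0},{"xyz": [0,0,-0.6],"spin": 0},{"xyz": [0,0,-0.4],"spin": 0},{"xyz": [-0.7,0.23,0],"spin": 0},{"xyz": [-0.7,0.23,0],"spin": 0},{"xyz": [0,0,0],"spin": 0},{"xyz": [0,0,0],"spin": 0}]' --gripper 70

```text
time: 41.9
tool_pos: [534.5, -313.5, 290.8]
tcp_rot: [-3.141, -0.001, 1.437]
contact_force: [0.5, 0.0, 0.1]
grip_width: 64.1
finger_force: 0.0
```

```bash
python3 snap.py w9; python3 - <<'E'
import cv2
from h import *
a=cv2.imread('pics/w9.png')[0:240,120:420]; b=cv2.resize(a[:150],None,fx=2.5,fy=2.5,interpolation=2)
T=bot.capture('top'); cv2.imwrite('pics/top3.png',T)
c=cv2.resize(T[200:240,350:420],(350,200),interpolation=2); b[:200,400:750]=c; cv2.imwrite('pics/w9c.png',b)
E
```

```text
[ 534.74321983 -312.98467293  291.09546182] 1.4383116620433498
```

View pics/w9c.png

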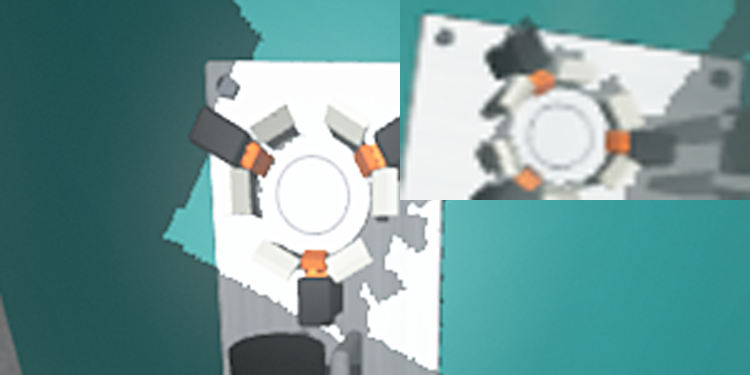

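w9: the disc now sits under all three orange catches, and its ring shrank from 78 to 74 px, so it is lower. The first disc is caught. The top inset shows the ring at image position (382,227), so the axis is about (512.6,-197). Next is disc B.

Request:
jog_arm --targets '[{"xyz": [0.7,0.09,0],"spin": 0},{"xyz": [0.7,0.09,0],"spin": 0},{"xyz": [0.7,0.09,0],"spin": 0},{"xyz": [0.7,0.09,0.32],"spin": 0},{"xyz": [0.7,0.09,0.32],"spin": 0},{"xyz": [0.7,0.09,0.32],"spin": 0},{"xyz": [0.68,0.1,0.32],"spin": 0},{"xyz": [0,0,0.5],"spin": 0},{"xyz": [0,0,0.5],"spin": 0},{"xyz": [0,0,0.4],"spin": 0}]' --gripper 70

```text
time: 43.25
tool_pos: [636.5, 67.8, 75.4]
tcp_rot: [-3.141, 0.0, 1.44]
contact_force: [-0.4, 0.2, -0.3]
grip_width: 64.1
finger_force: 0.0
```

```bash
cat > st.py <<'E'
import sys
from h import *
np.set_printoptions(precision=3,suppress=True)
o=bot.get_obs(); t=cam('top'); T=cv2.imread('pics/top3.png') if len(sys.argv)<5 else bot.capture('top')
print(o['time'],o['tool_pos'],o['tcp_rot'][2],o['contact_force'],o['joint_positions'])
print(tool_shift(np.array(list(map(float,sys.argv[1:4])))-o['tool_pos']))
print('top',[(q[:3],onz(t,q[:2],10)[:2].round(1)) for q in blobs(T,(0,0,190),(179,50,255),150,400)])
E
python3 st.py 636.9 67.1 5
```

```text
43.25 [636.457  67.808  75.423] 1.4401067156203933 [-0.362  0.228 -0.253] [-0.014  0.691  1.369 -0.     1.082  0.117]
[-0.008  0.007  0.88 ]
top [((195.8, 216.0, 246), array([539.1, 292.8])), ((279.5, 181.2, 238), array([636.7,  67.1])), ((230.2, 180.3, 239), array([637.9, 201.9]))]
```

Request:
jog_arm --targets '[{"xyz": [0,0,0.3],"spin": 0},{"xyz": [0,0,0.3],"spin": 0},{"xyz": [0,0,0.2],"spin": 0},{"xyz": [0,0,0.07],"spin": 0},{"xyz": [0,0,0],"spin": 0},{"xyz": [0,0,0],"spin": 0},{"xyz": [0,0,0],"spin": 0},{"xyz": [0,0,0],"spin": 0},{"xyz": [0,0,0],"spin": 0},{"xyz": [0,0,0],"spin": 0}]' --gripper 65

```text
time: 44.5
tool_pos: [637.6, 66.1, 6.7]
tcp_rot: [3.142, 0.0, 1.438]
contact_force: [0.0, 0.2, -0.2]
grip_width: 60.0
finger_force: 0.0
```

Request:
jog_arm --targets '[{"xyz": [0,0,0],"spin": 0},{"xyz": [0,0,0],"spin": 0},{"xyz": [0,0,0],"spin": 0},{"xyz": [0,0,0],"spin": 0},{"xyz": [0,0,0],"spin": 0},{"xyz": [0,0,0],"spin": 0},{"xyz": [0,0,0],"spin": 0},{"xyz": [0,0,-0.5],"spin": 0},{"xyz": [0,0,-0.6],"spin": 0},{"xyz": [0,0,-0.45],"spin": 0}]' --gripper 40

```text
time: 45.75
tool_pos: [637.9, 66.2, 132.8]
tcp_rot: [3.14, -0.0, 1.438]
contact_force: [0.1, 1.0, -0.6]
grip_width: 48.7
finger_force: 30.0
```

Request:
jog_arm --targets '[{"xyz": [-0.577,-0.184,0],"spin": 0},{"xyz": [-0.577,-0.184,0],"spin": 0},{"xyz": [-0.577,-0.184,0],"spin": 0},{"xyz": [-0.577,-0.184,0],"spin": 0},{"xyz": [-0.577,-0.184,0],"spin": 0},{"xyz": [-0.577,-0.184,0],"spin": 0},{"xyz": [0,0,0],"spin": 0},{"xyz": [0,0,0],"spin": 0},{"xyz": [0,0,0],"spin": 0},{"xyz": [0,0,0],"spin": 0}]'

```text
time: 47.0
tool_pos: [513.7, -195.6, 130.7]
tcp_rot: [3.142, -0.0, 1.439]
contact_force: [0.7, 0.2, -1.1]
grip_width: 48.6
finger_force: 30.0
```

```bash
python3 st.py 512.5 -195.5 99.5
```

```text
47.0 [ 513.719 -195.577  130.691] 1.4394830868109842 [ 0.671  0.228 -1.081] [-0.503  0.48   1.592  0.     1.07  -0.372]
[-0.001 -0.015  0.39 ]
top [((195.8, 216.0, 246), array([539.1, 292.8])), ((279.5, 181.2, 238), array([636.7,  67.1])), ((230.2, 180.3, 239), array([637.9, 201.9]))]
```

Request:
jog_arm --targets '[{"xyz": [0,-0.015,0.15],"spin": 0},{"xyz": [0,0,0.1],"spin": 0},{"xyz": [0,0,0.1],"spin": 0},{"xyz": [0,0,0.03],"spin": 0},{"xyz": [0,0,0],"spin": 0},{"xyz": [0,0,0],"spin": 0},{"xyz": [0,0,0],"spin": 0},{"xyz": [0,0,0],"spin": 0},{"xyz": [0,0,0],"spin": 0},{"xyz": [0,0,0],"spin": 0}]'

```text
time: 48.25
tool_pos: [512.1, -196.5, 100.3]
tcp_rot: [3.142, 0.0, 1.438]
contact_force: [-0.6, 0.1, -0.3]
grip_width: 48.6
finger_force: 30.0
```

Request:
jog_arm --targets '[{"xyz": [0,0,0],"spin": 0},{"xyz": [0,0,0],"spin": 0},{"xyz": [0,0,0],"spin": 0},{"xyz": [0,0,0],"spin": 0},{"xyz": [0,0,-0.2],"spin": 0},{"xyz": [0,0,-0.2],"spin": 0},{"xyz": [-0.03,0,0],"spin": 0},{"xyz": [0,0,0],"spin": 0},{"xyz": [0,0,0],"spin": 0},{"xyz": [0,0,0],"spin": 0}]' --gripper 65

```text
time: 49.5
tool_pos: [511.5, -198.8, 131.9]
tcp_rot: [-3.141, -0.0, 1.438]
contact_force: [0.1, 0.9, 0.7]
grip_width: 59.7
finger_force: 0.0
```

Request:
jog_arm --targets '[{"xyz": [0,0,0],"spin": 0},{"xyz": [0,0,0],"spin": 0},{"xyz": [0,0,0],"spin": 0},{"xyz": [0,0,0],"spin": 0},{"xyz": [0,0,0],"spin": 0},{"xyz": [0,0,0],"spin": 0},{"xyz": [0,0,0],"spin": 0},{"xyz": [0,0,0],"spin": 0},{"xyz": [0,0,0],"spin": 0},{"xyz": [0,0,0],"spin": 0}]' --gripper 0

```text
time: 50.75
tool_pos: [511.8, -198.9, 132.3]
tcp_rot: [3.142, 0.0, 1.438]
contact_force: [-0.8, -0.3, 0.0]
grip_width: 0.4
finger_force: 0.0
```

```bash
python3 st.py 512.9 -198.2 70
```

```text
50.75 [ 511.779 -198.878  132.324] 1.4377732095523936 [-0.792 -0.289  0.008] [-0.51   0.477  1.592 -0.     1.073 -0.377]
[0.01  0.013 0.779]
top [((195.8, 216.0, 246), array([539.1, 292.8])), ((279.5, 181.2, 238), array([636.7,  67.1])), ((230.2, 180.3, 239), array([637.9, 201.9]))]
```

Request:
jog_arm --targets '[{"xyz": [0.01,0.013,0.2],"spin": 0},{"xyz": [0,0,0.2],"spin": 0},{"xyz": [0,0,0.1],"spin": 0},{"xyz": [0,0,0.05],"spin": 0},{"xyz": [0,0,0],"spin": 0},{"xyz": [0,0,0],"spin": 0},{"xyz": [0,0,0],"spin": 0},{"xyz": [0,0,0],"spin": 0},{"xyz": [0,0,0],"spin": 0},{"xyz": [0,0,0],"spin": 0}]'

```text
time: 52.0
tool_pos: [512.9, -198.2, 88.4]
tcp_rot: [3.141, 0.0, 1.438]
contact_force: [-0.1, -0.2, -0.2]
grip_width: 0.4
finger_force: 0.0
```

Request:
jog_arm --targets '[{"xyz": [0,0,0.05],"spin": 0},{"xyz": [0,0,0.05],"spin": 0},{"xyz": [0,0,0.04],"spin": 0},{"xyz": [0,0,0.03],"spin": 0},{"xyz": [0,0,0.03],"spin": 0},{"xyz": [0,0,0.03],"spin": 0},{"xyz": [0,0,0.02],"spin": 0},{"xyz": [0,0,0],"spin": 0},{"xyz": [0,0,0],"spin": 0},{"xyz": [0,0,0],"spin": 0}]'

```text
time: 53.25
tool_pos: [512.9, -198.2, 68.4]
tcp_rot: [3.142, 0.0, 1.438]
contact_force: [0.9, -1.7, 1.6]
grip_width: 0.7
finger_force: 1.3
```

Request:
jog_arm --targets '[{"xyz": [0,0,-0.2],"spin": 0},{"xyz": [0,0,-0.4],"spin": 0},{"xyz": [0,0,-0.6],"spin": 0},{"xyz": [0,0,-0.6],"spin": 0},{"xyz": [0,0,-0.6],"spin": 0},{"xyz": [0,0,-0.38],"spin": 0},{"xyz": [-0.7,0.23,0],"spin": 0},{"xyz": [-0.7,0.23,0],"spin": 0},{"xyz": [0,0,0],"spin": 0},{"xyz": [0,0,0],"spin": 0}]' --gripper 70

```text
time: 54.5
tool_pos: [533.9, -313.6, 290.7]
tcp_rot: [-3.14, -0.001, 1.437]
contact_force: [-0.0, -0.3, -0.6]
grip_width: 64.4
finger_force: 0.0
```

```bash
python3 snap.py w10; cat > chk.py <<'E'
import sys
from h import *
for n in sys.argv[1:]:
    a=cv2.imread(f'pics/{n}.png')[30:130,180:310]; hsv=cv2.cvtColor(a,cv2.COLOR_BGR2HSV)
    m=cv2.inRange(hsv,(5,130,60),(18,255,255)); k=[(int(cv2.contourArea(c)),cv2.boundingRect(c)) for c in cv2.findContours(m,0,1)[0] if cv2.contourArea(c)>8]
    g=cv2.cvtColor(a,cv2.COLOR_BGR2GRAY); r=cv2.threshold(g,225,255,cv2.THRESH_BINARY_INV)[1]
    # grey ring: closed contour inside white disc
    R=[(tuple(np.round(cv2.fitEllipse(c)[0],1)),tuple(np.round(cv2.fitEllipse(c)[1],1))) for c in cv2.findContours(cv2.adaptiveThreshold(g,255,0,1,11,6),0,1)[0] if len(c)>5 and 400<cv2.contourArea(cv2.convexHull(c))<1300]
    print(n,k,R)
E
python3 chk.py w7 w9 w10; python3 st.py 637.9 201.9 80 x
```

```text
[ 534.17982691 -313.08241957  291.05619333] 1.43826108444392
w7 [(55, (61, 74, 11, 9)), (59, (84, 30, 12, 12)), (40, (37, 29, 8, 11))] [((np.float64(64.6), np.float64(48.9)), (np.float64(31.1), np.float64(33.8))), ((np.float64(118.6), np.float64(50.0)), (np.float64(5.9), np.float64(101.9)))]
w9 [(73, (60, 70, 11, 11)), (60, (82, 28, 12, 12)), (34, (37, 27, 7, 10))] [((np.float64(64.6), np.float64(47.6)), (np.float64(29.3), np.float64(31.6))), ((np.float64(117.9), np.float64(47.9)), (np.float64(6.4), np.float64(96.0)))]
w10 [(78, (61, 70, 10, 11)), (78, (82, 28, 13, 12)), (36, (37, 27, 8, 11))] [((np.float64(65.4), np.float64(47.5)), (np.float64(29.3), np.float64(31.7)))]
54.55 [ 534.18  -313.082  291.056] 1.43826108444392 [-0.723 -0.909 -0.278] [-0.654  0.488  1.121  0.     1.533 -0.521]
[6.551 0.439 2.64 ]
top [((195.8, 216.0, 248), array([539.1, 292.8])), ((230.2, 180.3, 239), array([637.9, 201.9]))]
```

Request:
jog_arm --targets '[{"xyz": [0.73,0.05,0],"spin": 0},{"xyz": [0.73,0.05,0],"spin": 0},{"xyz": [0.73,0.05,0],"spin": 0},{"xyz": [0.73,0.05,0],"spin": 0},{"xyz": [0.73,0.05,0.25],"spin": 0},{"xyz": [0.73,0.05,0.25],"spin": 0},{"xyz": [0.73,0.05,0.25],"spin": 0},{"xyz": [0.73,0.05,0.25],"spin": 0},{"xyz": [0.71,0.04,0.25],"spin": 0},{"xyz": [0,0,0.7],"spin": 0}]' --gripper 70

```text
time: 55.85
tool_pos: [639.8, 206.8, 137.2]
tcp_rot: [3.134, -0.004, 1.445]
contact_force: [0.6, -0.1, -1.7]
grip_width: 64.2
finger_force: 0.0
```

Request:
jog_arm --targets '[{"xyz": [0,0,0.4],"spin": 0},{"xyz": [0,0,0.2],"spin": 0},{"xyz": [0,0,0],"spin": 0},{"xyz": [0,0,0],"spin": 0},{"xyz": [0,0,0],"spin": 0},{"xyz": [0,0,0],"spin": 0},{"xyz": [0,0,0],"spin": 0},{"xyz": [0,0,0],"spin": 0},{"xyz": [0,0,0],"spin": 0},{"xyz": [0,0,0],"spin": 0}]'

```text
time: 57.1
tool_pos: [638.9, 200.6, 86.6]
tcp_rot: [-3.142, 0.0, 1.438]
contact_force: [1.1, 0.2, 0.0]
grip_width: 64.3
finger_force: 0.0
```

```bash
python3 st.py 638.1 201.8 5 x
```

```text
57.1 [638.89  200.619  86.64 ] 1.4378125006586773 [1.111 0.209 0.01 ] [ 0.19   0.728  1.259 -0.     1.155  0.323]
[ 0.013 -0.012  1.021]
top [((474.3, 265.8, 257), array([ 413.1, -457.3]))]
```

Request:
jog_arm --targets '[{"xyz": [0.013,-0.012,0.4],"spin": 0},{"xyz": [0,0,0.4],"spin": 0},{"xyz": [0,0,0.15],"spin": 0},{"xyz": [0,0,0.07],"spin": 0},{"xyz": [0,0,0],"spin": 0},{"xyz": [0,0,0],"spin": 0},{"xyz": [0,0,0],"spin": 0},{"xyz": [0,0,0],"spin": 0},{"xyz": [0,0,0],"spin": 0},{"xyz": [0,0,0],"spin": 0}]'

```text
time: 58.4
tool_pos: [638.1, 201.8, 5.1]
tcp_rot: [3.142, 0.0, 1.438]
contact_force: [-0.0, 0.4, -0.5]
grip_width: 63.9
finger_force: 0.0
```

Request:
jog_arm --targets '[{"xyz": [0,0,0],"spin": 0},{"xyz": [0,0,0],"spin": 0},{"xyz": [0,0,0],"spin": 0},{"xyz": [0,0,0],"spin": 0},{"xyz": [0,0,0],"spin": 0},{"xyz": [0,0,0],"spin": 0},{"xyz": [0,0,0],"spin": 0},{"xyz": [0,0,-0.5],"spin": 0},{"xyz": [0,0,-0.6],"spin": 0},{"xyz": [0,0,-0.45],"spin": 0}]' --gripper 40

```text
time: 59.65
tool_pos: [638.5, 201.9, 131.3]
tcp_rot: [3.14, -0.001, 1.438]
contact_force: [0.2, -0.4, -0.3]
grip_width: 48.6
finger_force: 30.0
```

Request:
jog_arm --targets '[{"xyz": [-0.642,-0.111,0],"spin": 0},{"xyz": [-0.642,-0.111,0],"spin": 0},{"xyz": [-0.642,-0.111,0],"spin": 0},{"xyz": [-0.642,-0.111,0],"spin": 0},{"xyz": [-0.642,-0.111,0],"spin": 0},{"xyz": [-0.642,-0.111,0],"spin": 0},{"xyz": [-0.642,-0.111,0],"spin": 0},{"xyz": [-0.64,-0.111,0],"spin": 0},{"xyz": [0,0,0],"spin": 0},{"xyz": [0,0,0],"spin": 0}]'

```text
time: 60.9
tool_pos: [513.2, -195.6, 129.1]
tcp_rot: [-3.142, -0.0, 1.437]
contact_force: [0.5, 0.2, -0.2]
grip_width: 48.9
finger_force: 30.0
```

```bash
python3 st.py 512.8 -196.5 100.5 x
```

```text
60.9 [ 513.185 -195.596  129.135] 1.4370664116064922 [ 0.537  0.24  -0.247] [-0.504  0.481  1.595  0.     1.066 -0.37 ]
[-0.012 -0.003  0.358]
top [((195.8, 216.0, 247), array([539.1, 292.8]))]
```

Request:
jog_arm --targets '[{"xyz": [0,0,0.15],"spin": 0},{"xyz": [0,0,0.1],"spin": 0},{"xyz": [0,0,0.1],"spin": 0},{"xyz": [0,0,0.03],"spin": 0},{"xyz": [0,0,0],"spin": 0},{"xyz": [0,0,0],"spin": 0},{"xyz": [0,0,0],"spin": 0},{"xyz": [0,0,0],"spin": 0},{"xyz": [0,0,0],"spin": 0},{"xyz": [0,0,0],"spin": 0}]'

```text
time: 62.2
tool_pos: [513.2, -195.9, 98.7]
tcp_rot: [3.142, 0.0, 1.438]
contact_force: [-0.2, -0.1, -0.4]
grip_width: 48.7
finger_force: 30.0
```

Request:
jog_arm --targets '[{"xyz": [0,0,0],"spin": 0},{"xyz": [0,0,0],"spin": 0},{"xyz": [0,0,0],"spin": 0},{"xyz": [0,0,0],"spin": 0},{"xyz": [0,0,-0.2],"spin": 0},{"xyz": [0,0,-0.2],"spin": 0},{"xyz": [-0.02,0,0],"spin": 0},{"xyz": [0,0,0],"spin": 0},{"xyz": [0,0,0],"spin": 0},{"xyz": [0,0,0],"spin": 0}]' --gripper 65

```text
time: 63.45
tool_pos: [512.8, -197.4, 130.2]
tcp_rot: [-3.141, -0.0, 1.438]
contact_force: [-0.2, -0.5, 0.5]
grip_width: 59.5
finger_force: 0.0
```

Request:
jog_arm --targets '[{"xyz": [0,0,0],"spin": 0},{"xyz": [0,0,0],"spin": 0},{"xyz": [0,0,0],"spin": 0},{"xyz": [0,0,0],"spin": 0},{"xyz": [0,0,0],"spin": 0},{"xyz": [0,0,0],"spin": 0},{"xyz": [0,0,0],"spin": 0},{"xyz": [0,0,0],"spin": 0},{"xyz": [0,0,0],"spin": 0},{"xyz": [0,0,0],"spin": 0}]' --gripper 0

```text
time: 64.7
tool_pos: [513.0, -197.5, 130.7]
tcp_rot: [-3.142, 0.0, 1.438]
contact_force: [-0.9, -0.2, -0.2]
grip_width: 0.6
finger_force: 0.0
```

```bash
python3 st.py 512.9 -198.2 68.5
```

```text
64.7 [ 512.977 -197.456  130.696] 1.4378672982692877 [-0.854 -0.221 -0.228] [-0.507  0.48   1.592 -0.     1.07  -0.374]
[-0.009  0.     0.777]
top [((195.8, 216.0, 246), array([539.1, 292.8])), ((279.5, 181.2, 238), array([636.7,  67.1])), ((230.2, 180.3, 239), array([637.9, 201.9]))]
```

Request:
jog_arm --targets '[{"xyz": [-0.009,0,0.2],"spin": 0},{"xyz": [0,0,0.2],"spin": 0},{"xyz": [0,0,0.1],"spin": 0},{"xyz": [0,0,0.05],"spin": 0},{"xyz": [0,0,0.03],"spin": 0},{"xyz": [0,0,0.03],"spin": 0},{"xyz": [0,0,0.03],"spin": 0},{"xyz": [0,0,0.03],"spin": 0},{"xyz": [0,0,0.03],"spin": 0},{"xyz": [0,0,0.02],"spin": 0}]'

```text
time: 65.95
tool_pos: [513.0, -198.2, 72.9]
tcp_rot: [3.142, 0.0, 1.438]
contact_force: [-1.6, 1.3, 2.5]
grip_width: 0.7
finger_force: 1.4
```

Request:
jog_arm --targets '[{"xyz": [0,0,0.02],"spin": 0},{"xyz": [0,0,0.02],"spin": 0},{"xyz": [0,0,0.01],"spin": 0},{"xyz": [0,0,0.01],"spin": 0},{"xyz": [0,0,0],"spin": 0},{"xyz": [0,0,0],"spin": 0},{"xyz": [0,0,0],"spin": 0},{"xyz": [0,0,0],"spin": 0},{"xyz": [0,0,0],"spin": 0},{"xyz": [0,0,0],"spin": 0}]'

```text
time: 67.2
tool_pos: [512.9, -198.2, 68.3]
tcp_rot: [3.142, 0.0, 1.438]
contact_force: [-0.1, 1.1, 2.8]
grip_width: 0.4
finger_force: 1.5
```

Request:
jog_arm --targets '[{"xyz": [0,0,-0.2],"spin": 0},{"xyz": [0,0,-0.4],"spin": 0},{"xyz": [0,0,-0.6],"spin": 0},{"xyz": [0,0,-0.6],"spin": 0},{"xyz": [0,0,-0.6],"spin": 0},{"xyz": [0,0,-0.38],"spin": 0},{"xyz": [-0.7,0.23,0],"spin": 0},{"xyz": [-0.7,0.23,0],"spin": 0},{"xyz": [0,0,0],"spin": 0},{"xyz": [0,0,0],"spin": 0}]' --gripper 70

```text
time: 68.45
tool_pos: [534.3, -313.9, 291.0]
tcp_rot: [-3.142, -0.0, 1.437]
contact_force: [0.8, 0.1, 0.2]
grip_width: 64.3
finger_force: 0.0
```

```bash
python3 snap.py w11;python3 chk.py w11; python3 st.py 539.1 292.8 80 x
```

```text
[ 534.4310831  -313.32362741  291.22112583] 1.4381772650647062
w11 [(69, (60, 70, 11, 10)), (77, (82, 27, 12, 13)), (38, (36, 26, 8, 11))] [((np.float64(65.9), np.float64(47.0)), (np.float64(29.2), np.float64(32.0)))]
68.5 [ 534.431 -313.324  291.221] 1.4381772650647062 [ 0.216 -0.231 -0.319] [-0.654  0.488  1.121  0.     1.533 -0.521]
[ 7.518 -0.941  2.64 ]
top [((195.8, 216.0, 247), array([539.1, 292.8]))]
```

Request:
jog_arm --targets '[{"xyz": [0.74,-0.09,0],"spin": 0},{"xyz": [0.74,-0.09,0],"spin": 0},{"xyz": [0.74,-0.09,0],"spin": 0},{"xyz": [0.74,-0.09,0],"spin": 0},{"xyz": [0.74,-0.09,0],"spin": 0},{"xyz": [0.74,-0.09,0.2],"spin": 0},{"xyz": [0.74,-0.09,0.2],"spin": 0},{"xyz": [0.74,-0.09,0.2],"spin": 0},{"xyz": [0.74,-0.09,0.2],"spin": 0},{"xyz": [0.74,-0.09,0.2],"spin": 0}]' --gripper 70

```text
time: 69.8
tool_pos: [540.5, 285.1, 211.2]
tcp_rot: [3.14, -0.001, 1.439]
contact_force: [1.0, -0.4, 0.0]
grip_width: 64.2
finger_force: 0.0
```

Request:
jog_arm --targets '[{"xyz": [0.118,-0.04,0.5],"spin": 0},{"xyz": [0,0,0.5],"spin": 0},{"xyz": [0,0,0.5],"spin": 0},{"xyz": [0,0,0],"spin": 0},{"xyz": [0,0,0],"spin": 0},{"xyz": [0,0,0],"spin": 0},{"xyz": [0,0,0],"spin": 0},{"xyz": [0,0,0],"spin": 0},{"xyz": [0,0,0],"spin": 0},{"xyz": [0,0,0],"spin": 0}]'

```text
time: 71.05
tool_pos: [539.8, 291.9, 90.7]
tcp_rot: [-3.142, 0.0, 1.438]
contact_force: [0.3, -0.2, -0.1]
grip_width: 64.6
finger_force: 0.0
```

```bash
python3 st.py 539.2 292.7 5 x
```

```text
71.05 [539.752 291.94   90.681] 1.437690039866069 [ 0.327 -0.248 -0.137] [ 0.371  0.63   1.442 -0.     1.07   0.504]
[ 0.009 -0.008  1.071]
top [((433.1, 381.0, 180), array([ 114.7, -339.6])), ((432.9, 311.2, 339), array([ 292.9, -343.5])), ((330.8, 132.1, 213), array([775.5, -73.1])), ((350.1, 63.4, 153), array([ 973.8, -127.5]))]
```

Request:
jog_arm --targets '[{"xyz": [0.009,-0.008,0.4],"spin": 0},{"xyz": [0,0,0.4],"spin": 0},{"xyz": [0,0,0.2],"spin": 0},{"xyz": [0,0,0.07],"spin": 0},{"xyz": [0,0,0],"spin": 0},{"xyz": [0,0,0],"spin": 0},{"xyz": [0,0,0],"spin": 0},{"xyz": [0,0,0],"spin": 0},{"xyz": [0,0,0],"spin": 0},{"xyz": [0,0,0],"spin": 0}]'

```text
time: 72.35
tool_pos: [539.2, 292.8, 5.1]
tcp_rot: [3.141, 0.0, 1.438]
contact_force: [-0.2, 0.5, 0.2]
grip_width: 64.4
finger_force: 0.0
```

Request:
jog_arm --targets '[{"xyz": [0,0,0],"spin": 0},{"xyz": [0,0,0],"spin": 0},{"xyz": [0,0,0],"spin": 0},{"xyz": [0,0,0],"spin": 0},{"xyz": [0,0,0],"spin": 0},{"xyz": [0,0,0],"spin": 0},{"xyz": [0,0,0],"spin": 0},{"xyz": [0,0,-0.5],"spin": 0},{"xyz": [0,0,-0.6],"spin": 0},{"xyz": [0,0,-0.45],"spin": 0}]' --gripper 40

```text
time: 73.6
tool_pos: [539.5, 292.9, 131.1]
tcp_rot: [3.14, -0.001, 1.438]
contact_force: [0.7, -0.4, -0.6]
grip_width: 48.7
finger_force: 30.0
```

Request:
jog_arm --targets '[{"xyz": [-0.678,0.054,0],"spin": 0},{"xyz": [-0.678,0.054,0],"spin": 0},{"xyz": [-0.678,0.054,0],"spin": 0},{"xyz": [-0.678,0.054,0],"spin": 0},{"xyz": [-0.678,0.054,0],"spin": 0},{"xyz": [-0.678,0.054,0],"spin": 0},{"xyz": [-0.678,0.054,0],"spin": 0},{"xyz": [-0.678,0.054,0],"spin": 0},{"xyz": [-0.678,0.054,0],"spin": 0},{"xyz": [0,0,0],"spin": 0}]'

```text
time: 74.85
tool_pos: [512.6, -199.8, 129.0]
tcp_rot: [3.141, 0.001, 1.433]
contact_force: [0.2, 0.0, -1.5]
grip_width: 48.8
finger_force: 30.0
```

```bash
python3 st.py 512.8 -196.2 99 x
```

```text
74.85 [ 512.648 -199.818  129.042] 1.4328864128136893 [ 0.217  0.041 -1.454] [-0.511  0.482  1.593 -0.001  1.065 -0.372]
[ 0.045 -0.004  0.376]
top [((455.3, 226.4, 214), array([ 518.1, -409.7]))]
```

Request:
jog_arm --targets '[{"xyz": [0,0,0],"spin": 0},{"xyz": [0,0,0.05],"spin": 0},{"xyz": [0,0,0.1],"spin": 0},{"xyz": [0,0,0.1],"spin": 0},{"xyz": [0,0,0],"spin": 0},{"xyz": [0,0,0],"spin": 0},{"xyz": [0,0,0],"spin": 0},{"xyz": [0,0,0],"spin": 0},{"xyz": [0,0,0],"spin": 0},{"xyz": [0,0,0],"spin": 0}]'

```text
time: 76.15
tool_pos: [513.0, -196.2, 109.2]
tcp_rot: [3.142, 0.0, 1.438]
contact_force: [-0.1, 0.3, -0.5]
grip_width: 48.7
finger_force: 30.0
```

Request:
jog_arm --targets '[{"xyz": [0,0,0.1],"spin": 0},{"xyz": [0,0,0.03],"spin": 0},{"xyz": [0,0,0],"spin": 0},{"xyz": [0,0,0],"spin": 0},{"xyz": [0,0,0],"spin": 0},{"xyz": [0,0,0],"spin": 0},{"xyz": [0,0,0],"spin": 0},{"xyz": [0,0,0],"spin": 0},{"xyz": [0,0,0],"spin": 0},{"xyz": [0,0,0],"spin": 0}]'

```text
time: 77.4
tool_pos: [513.0, -196.2, 98.7]
tcp_rot: [3.142, 0.0, 1.438]
contact_force: [0.1, -0.5, -1.5]
grip_width: 48.7
finger_force: 30.0
```

Request:
jog_arm --targets '[{"xyz": [0,0,0],"spin": 0},{"xyz": [0,0,0],"spin": 0},{"xyz": [0,0,0],"spin": 0},{"xyz": [0,0,0],"spin": 0},{"xyz": [0,0,-0.2],"spin": 0},{"xyz": [0,0,-0.2],"spin": 0},{"xyz": [-0.02,0,0],"spin": 0},{"xyz": [0,0,0],"spin": 0},{"xyz": [0,0,0],"spin": 0},{"xyz": [0,0,0],"spin": 0}]' --gripper 65

```text
time: 78.65
tool_pos: [512.6, -197.7, 130.3]
tcp_rot: [-3.141, -0.0, 1.438]
contact_force: [-0.3, 0.9, 0.4]
grip_width: 59.7
finger_force: 0.0
```

Request:
jog_arm --targets '[{"xyz": [0,0,0],"spin": 0},{"xyz": [0,0,0],"spin": 0},{"xyz": [0,0,0],"spin": 0},{"xyz": [0,0,0],"spin": 0},{"xyz": [0,0,0],"spin": 0},{"xyz": [0,0,0],"spin": 0},{"xyz": [0,0,0],"spin": 0},{"xyz": [0,0,0],"spin": 0},{"xyz": [0,0,0],"spin": 0},{"xyz": [0,0,0],"spin": 0}]' --gripper 0

```text
time: 79.9
tool_pos: [512.8, -197.8, 130.7]
tcp_rot: [3.142, 0.0, 1.438]
contact_force: [0.1, -1.0, 0.3]
grip_width: 0.9
finger_force: 0.0
```

```bash
python3 st.py 512.9 -198.2 68.3
```

```text
79.9 [ 512.816 -197.791  130.727] 1.4377913422897222 [ 0.137 -1.038  0.305] [-0.508  0.48   1.592 -0.     1.07  -0.374]
[-0.005  0.002  0.78 ]
top [((195.8, 216.0, 246), array([539.1, 292.8])), ((279.5, 181.2, 238), array([636.7,  67.1])), ((230.2, 180.3, 239), array([637.9, 201.9]))]
```

Request:
jog_arm --targets '[{"xyz": [-0.005,0,0.2],"spin": 0},{"xyz": [0,0,0.2],"spin": 0},{"xyz": [0,0,0.1],"spin": 0},{"xyz": [0,0,0.05],"spin": 0},{"xyz": [0,0,0.03],"spin": 0},{"xyz": [0,0,0.03],"spin": 0},{"xyz": [0,0,0.03],"spin": 0},{"xyz": [0,0,0.03],"spin": 0},{"xyz": [0,0,0.03],"spin": 0},{"xyz": [0,0,0.02],"spin": 0}]'

```text
time: 81.15
tool_pos: [512.7, -198.1, 72.8]
tcp_rot: [-3.141, 0.0, 1.438]
contact_force: [-1.7, 0.2, 3.4]
grip_width: 0.2
finger_force: 1.5
```

Request:
jog_arm --targets '[{"xyz": [0,0,0.02],"spin": 0},{"xyz": [0,0,0.02],"spin": 0},{"xyz": [0,0,0.01],"spin": 0},{"xyz": [0,0,0.01],"spin": 0},{"xyz": [0,0,0],"spin": 0},{"xyz": [0,0,0],"spin": 0},{"xyz": [0,0,0],"spin": 0},{"xyz": [0,0,0],"spin": 0},{"xyz": [0,0,0],"spin": 0},{"xyz": [0,0,0],"spin": 0}]'

```text
time: 82.4
tool_pos: [512.7, -198.2, 68.3]
tcp_rot: [3.142, 0.0, 1.438]
contact_force: [-1.9, 1.4, 3.0]
grip_width: 0.5
finger_force: 1.6
```

Request:
jog_arm --targets '[{"xyz": [0,0,-0.2],"spin": 0},{"xyz": [0,0,-0.4],"spin": 0},{"xyz": [0,0,-0.6],"spin": 0},{"xyz": [0,0,-0.6],"spin": 0},{"xyz": [0,0,-0.6],"spin": 0},{"xyz": [0,0,-0.38],"spin": 0},{"xyz": [-0.7,0.23,0],"spin": 0},{"xyz": [-0.7,0.23,0],"spin": 0},{"xyz": [0,0,0],"spin": 0},{"xyz": [0,0,0],"spin": 0}]' --gripper 60

```text
time: 83.65
tool_pos: [534.3, -313.9, 291.1]
tcp_rot: [3.141, -0.0, 1.437]
contact_force: [-1.0, 1.5, 0.1]
grip_width: 55.4
finger_force: 0.0
```

```bash
python3 snap.py w12;python3 chk.py w12; python3 st.py 470 -297 230 x; python3 - <<'E'
import cv2
from h import *
s=cv2.imread('pics/w12.png')[:240,120:420]; T=bot.capture('top')[120:310,110:480]
T=cv2.resize(T,(600,308)); o=np.zeros((600,800,3),np.uint8); o[:308,:600]=T; o[308:548,:300]=s; cv2.imwrite('pics/c12.png',o)
E
```

```text
[ 534.38944722 -313.35200044  291.32660096] 1.4382408528505568
w12 [(70, (60, 70, 11, 10)), (76, (82, 27, 12, 12)), (41, (36, 26, 8, 11))] [((np.float64(65.7), np.float64(47.0)), (np.float64(29.1), np.float64(32.0))), ((np.float64(117.8), np.float64(49.0)), (np.float64(6.4), np.float64(95.8)))]
83.7 [ 534.389 -313.352  291.327] 1.4382408528505568 [ 0.425  0.103 -0.183] [-0.654  0.487  1.121  0.     1.533 -0.522]
[ 0.097 -0.825  0.766]
top []
```

View pics/c12.png

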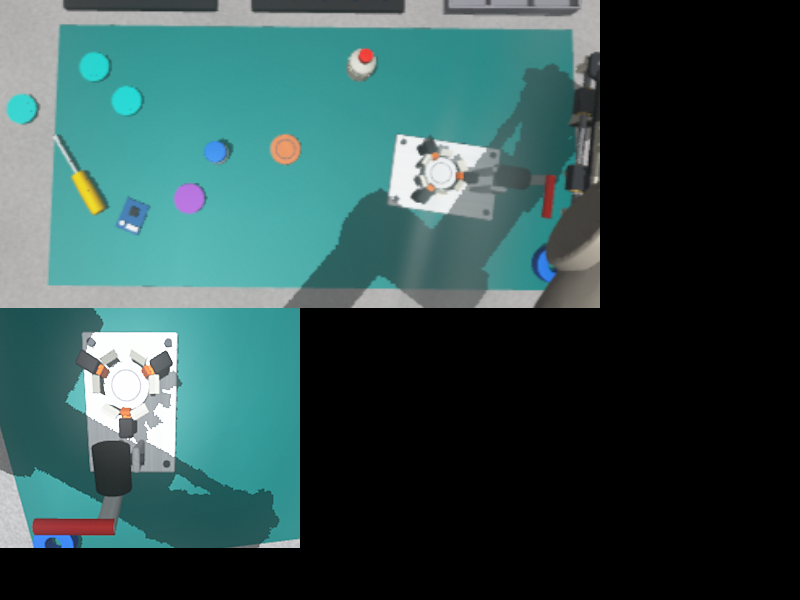

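c12: the top view shows no silver disc left on the mat. Copper is still at its place at (285,149). The magazine shows the last disc under the catches (ring 29×32 px, as at the earlier catches), and the lever is up with its bar at (549,196). Now I turn to the bar and lower the lever.

Request:
jog_arm --targets '[{"xyz": [0,0,0],"spin": 1},{"xyz": [0,0,0],"spin": 1},{"xyz": [0,0,0],"spin": 1},{"xyz": [0,0,0],"spin": 1},{"xyz": [0,0,0],"spin": 1},{"xyz": [0,0,0],"spin": 1},{"xyz": [0,0,0],"spin": 1},{"xyz": [0,0,0],"spin": 1},{"xyz": [0,0,0],"spin": 1},{"xyz": [0,0,0],"spin": 1}]' --gripper 60

```text
time: 85.05
tool_pos: [534.6, -312.9, 291.5]
tcp_rot: [3.141, -0.0, 0.436]
contact_force: [-0.8, 0.3, -0.1]
grip_width: 54.9
finger_force: 0.0
```

Request:
jog_arm --targets '[{"xyz": [0,0,0],"spin": 1},{"xyz": [0,0,0],"spin": 1},{"xyz": [0,0,0],"spin": 1},{"xyz": [0,0,0],"spin": 1},{"xyz": [0,0,0],"spin": 1},{"xyz": [0,0,0],"spin": 0.7},{"xyz": [-0.42,-0.05,0],"spin": 0},{"xyz": [-0.42,-0.05,0],"spin": 0},{"xyz": [0,0,0],"spin": 0},{"xyz": [0,0,0],"spin": 0}]'

```text
time: 86.3
tool_pos: [469.4, -296.9, 291.5]
tcp_rot: [3.141, -0.002, -0.131]
contact_force: [-0.3, 0.2, 0.3]
grip_width: 54.8
finger_force: 0.0
```

```bash
python3 st.py 468.1 -297.1 224.4 x; python3 snap.py w13; python3 - <<'E'
from h import *
T=bot.capture('top'); t=cam('top'); s=cam('scene')
print('top red',blobs(T,(0,150,60),(5,255,255),15),'w4-time top',blobs(cv2.imread('pics/top1.png'),(0,150,60),(5,255,255),15))
E
```

```text
86.3 [ 469.432 -296.876  291.492] -0.13139037896510053 [-0.27   0.215  0.271] [-0.702  0.358  1.322  0.     1.46   1.   ]
[-0.017  0.005  0.839]
top [((473.6, 254.7, 212), array([ 442.6, -456.5]))]
[ 469.60186151 -297.15577762  290.86844049] -0.13139013434058944
top red [(335.2, 153.7, 43, 8, 7)] w4-time top [(448.1, 240.9, 99, 26, 5), (335.3, 153.7, 42, 8, 7)]
```

View pics/w13.png

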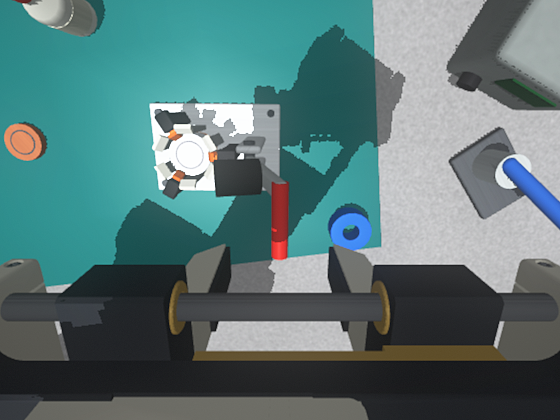

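w13: the red bar, from (280,182) to (280,258), lies centred between the open fingers at (210,265) and (350,265). Descend and grip.

Request:
jog_arm --targets '[{"xyz": [-0.015,0,0.3],"spin": 0},{"xyz": [0,0,0.3],"spin": 0},{"xyz": [0,0,0.22],"spin": 0},{"xyz": [0,0,0],"spin": 0},{"xyz": [0,0,0],"spin": 0},{"xyz": [0,0,0],"spin": 0},{"xyz": [0,0,0],"spin": 0},{"xyz": [0,0,0],"spin": 0},{"xyz": [0,0,0],"spin": 0},{"xyz": [0,0,0],"spin": 0}]'

```text
time: 87.7
tool_pos: [467.6, -297.1, 225.2]
tcp_rot: [3.141, -0.0, -0.132]
contact_force: [-0.6, -0.5, 0.3]
grip_width: 55.2
finger_force: 0.0
```

Request:
jog_arm --targets '[{"xyz": [0,0,0],"spin": 0},{"xyz": [0,0,0],"spin": 0},{"xyz": [0,0,0],"spin": 0},{"xyz": [0,0,0],"spin": 0},{"xyz": [0,0,0],"spin": 0},{"xyz": [0,0,0],"spin": 0},{"xyz": [0,0,0],"spin": 0},{"xyz": [0,0,0],"spin": 0},{"xyz": [0,0,0],"spin": 0},{"xyz": [0,0,0],"spin": 0}]' --gripper 0

```text
time: 88.95
tool_pos: [467.6, -297.1, 225.1]
tcp_rot: [3.142, -0.0, -0.132]
contact_force: [0.4, 0.4, -0.3]
grip_width: 10.9
finger_force: 30.0
```

Request:
jog_arm --targets '[{"xyz": [0,-0.274,-0.045],"spin": 0},{"xyz": [0,-0.281,0],"spin": 0},{"xyz": [0,-0.275,0.054],"spin": 0},{"xyz": [0,-0.262,0.1],"spin": 0},{"xyz": [0,-0.24,0.148],"spin": 0},{"xyz": [0,-0.21,0.188],"spin": 0},{"xyz": [0,0,0],"spin": 0},{"xyz": [0,0,0],"spin": 0},{"xyz": [0,0,0],"spin": 0},{"xyz": [0,0,0],"spin": 0}]'

```text
time: 90.2
tool_pos: [484.8, -172.8, 188.5]
tcp_rot: [-3.139, -0.001, -0.132]
contact_force: [7.3, 0.5, -0.2]
grip_width: 10.8
finger_force: 30.0
```

Request:
jog_arm --targets '[{"xyz": [0,-0.171,0.221],"spin": 0},{"xyz": [0,-0.13,0.25],"spin": 0},{"xyz": [0,-0.082,0.268],"spin": 0},{"xyz": [0,0,0],"spin": 0},{"xyz": [0,0,0],"spin": 0},{"xyz": [0,0,0],"spin": 0},{"xyz": [0,0,0],"spin": 0},{"xyz": [0,0,0],"spin": 0},{"xyz": [0,0,0],"spin": 0},{"xyz": [0,0,0],"spin": 0}]'

```text
time: 91.45
tool_pos: [488.6, -143.6, 129.4]
tcp_rot: [-3.141, -0.001, -0.132]
contact_force: [7.0, -2.3, -2.8]
grip_width: 11.3
finger_force: 30.0
```

Request:
jog_arm --targets '[{"xyz": [0,-0.025,0.14],"spin": 0},{"xyz": [0,-0.01,0.14],"spin": 0},{"xyz": [0,0,0.04],"spin": 0},{"xyz": [0,0,0],"spin": 0},{"xyz": [0,0,0],"spin": 0},{"xyz": [0,0,0],"spin": 0},{"xyz": [0,0,0],"spin": 0},{"xyz": [0,0,0],"spin": 0},{"xyz": [0,0,0],"spin": 0},{"xyz": [0,0,0],"spin": 0}]'

```text
time: 92.7
tool_pos: [488.9, -141.3, 105.3]
tcp_rot: [3.141, -0.002, -0.132]
contact_force: [2.4, -2.3, 12.0]
grip_width: 10.8
finger_force: 30.0
```

Request:
jog_arm --targets '[{"xyz": [0,0,0.02],"spin": 0},{"xyz": [0,0,0],"spin": 0},{"xyz": [0,0,0],"spin": 0},{"xyz": [0,0,0],"spin": 0},{"xyz": [0,0,0],"spin": 0},{"xyz": [0,0,0],"spin": 0},{"xyz": [0,0,0],"spin": 0},{"xyz": [0,0,0],"spin": 0},{"xyz": [0,0,0],"spin": 0},{"xyz": [0,0,0],"spin": 0}]'

```text
time: 93.95
tool_pos: [489.1, -141.3, 105.0]
tcp_rot: [3.141, -0.003, -0.132]
contact_force: [-1.6, 0.0, 22.9]
grip_width: 11.1
finger_force: 30.0
```

Request:
jog_arm --targets '[{"xyz": [0,0,-0.02],"spin": 0},{"xyz": [0,0,0],"spin": 0},{"xyz": [0,0,0],"spin": 0},{"xyz": [0,0,0],"spin": 0},{"xyz": [0,0,0],"spin": 0},{"xyz": [0,0,0],"spin": 0},{"xyz": [0,0,0],"spin": 0},{"xyz": [0,0,0],"spin": 0},{"xyz": [0,0,0],"spin": 0},{"xyz": [0,0,0],"spin": 0}]' --gripper 50

```text
time: 95.2
tool_pos: [488.3, -141.7, 104.8]
tcp_rot: [3.142, 0.0, -0.132]
contact_force: [-0.9, 0.2, 1.0]
grip_width: 45.9
finger_force: 0.0
```

Request:
jog_arm --targets '[{"xyz": [0,0,-0.3],"spin": 0},{"xyz": [0,0,-0.5],"spin": 0},{"xyz": [0,0,-0.5],"spin": 0},{"xyz": [-0.4,0.48,-0.4],"spin": 0},{"xyz": [-0.4,0.48,0],"spin": 0},{"xyz": [-0.4,0.48,0],"spin": 0},{"xyz": [0,0,0],"spin": 0},{"xyz": [0,0,0],"spin": 0},{"xyz": [0,0,0],"spin": 0},{"xyz": [0,0,0],"spin": 0}]'

```text
time: 96.45
tool_pos: [378.5, -242.5, 240.7]
tcp_rot: [-3.141, 0.0, -0.13]
contact_force: [0.0, -0.2, 0.3]
grip_width: 45.9
finger_force: 0.0
```

```bash
python3 snap.py w14; python3 - <<'E'
from h import *
import pickle
np.set_printoptions(precision=1,suppress=True)
T=bot.capture('top'); t=cam('top'); w=pickle.load(open('pics/w14.pkl','rb')); W=cv2.imread('pics/w14.png')
a=blobs(T,(0,150,60),(5,255,255),15); b=blobs(W[:240],(0,150,60),(5,255,255),60); print(a,b)
try: print([tri([t,w],[p[:2],q[:2]]) for p in a for q in b])
except Exception as e: print(e)
c=W[:235,80:480]; cv2.imwrite('pics/w14c.png',cv2.resize(c,None,fx=2,fy=2,interpolation=2))
E
```

```text
[ 378.46980085 -242.60484433  240.69481556] -0.13065077661099944
[(364.0, 232.2, 63, 21, 4), (335.3, 153.8, 43, 8, 7)] [(139.7, 79.8, 777, 75, 13)]
[(array([ 497.2, -141.6,  124.9]), [0.4379006477656719, 1.4032298500224571]), (array([602.6, -93.8,  68. ]), [38.050078572815444, 124.41657889745876])]
```

View pics/w14c.png

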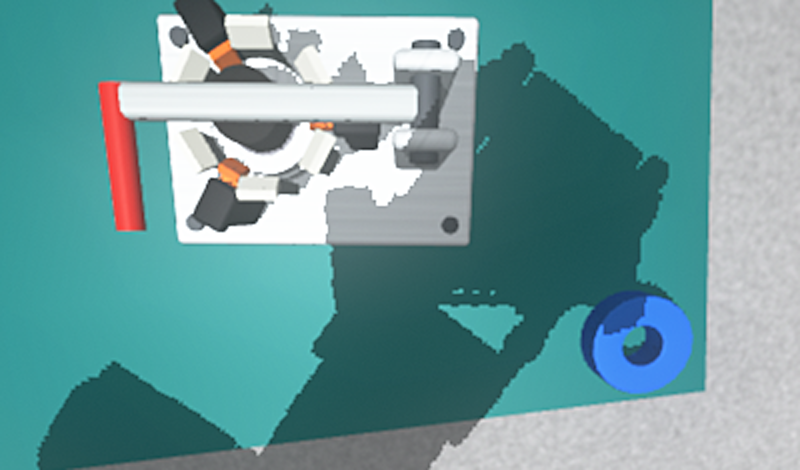

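w14: the lever lies level over the bore, with its black foot in the mouth at (255,100) and its red bar at (122,155). I'll check the final angle by fitting the circle to the held poses.

```bash
python3 - <<'E'
import numpy as np
from scipy.optimize import least_squares
P=np.array([(467.6,-297.1,225.1),(484.8,-172.8,188.5),(488.6,-143.6,129.4),(479.2,-214.6,218.0),(468.1,-297.1,224.4),(488.9,-141.3,105.1)])
u=np.array([.1325,.991]); y=P[:,:2]@u; z=P[:,2]
s=least_squares(lambda p:np.hypot(y-p[0],z-p[1])-125,[y[0]+30,100]); print(s.x,s.fun,np.arctan2(z-s.x[1],y-s.x[0]))
E
```

```text
[-199.9541946  104.0963636] [ 0.29604581  0.55007055 -0.02548193 -0.28991375 -0.39711011 -0.29081679] [1.83330556 0.73727181 0.20387988 1.1514307  1.83424995 0.0080479 ]
```

The fit gives a final lever angle of 0.008 rad. The robot touches nothing, so I'm handing in.

```bash
python3 -c "
from plant import bot
print(bot.close_job())"
```

```text
the job is handed in; nothing more can be done
None
```

I loaded all four silver discs, pressed each one down until it sat under the catches, lowered the lever fully (about 0.008 rad) and released it, and handed the job in at about 97 s; no verdict was returned, and the copper disc was never touched.

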